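# Scoop carburettor floats into the tub and log the batch

### The arm

A 6-joint arm with a two-finger parallel gripper is mounted at the origin on a cart in front of the work surface, level with it; the furniture and walls round the work are solid. World frame = base frame: x ahead of the robot, y to its left, z up, the work surface at z = 0. Lengths are in m, angles in rad, forces in N, time in s.
With the tool pointing down it reaches from about 0.25 to 0.725 m from the base axis. Payload 4 kg.
Tool frame: the origin (TCP) lies at the very end of the fingers, on their centre line; the grasp point (between the pads) lies 19 mm behind it; z points along the fingers, y is the line along which they close (so a half turn about z gives the same grasp; the last joint's range is limited). The gripper opens to 85 mm and grips with 20 to 120 N. Pads are 22 mm wide; open, the fingers measure 114 mm over their backs; the gripper's body (76 mm by 85 mm) begins 54 mm behind the grasp point. The pads swing forward as they close: fully open they stand 13 mm farther back than shut.
Start: joints at [1.159, 0.241, 0.005, 1.335, 0, 1.571], TCP at [0.2, 0.458, 0.231] pointing down, gripper open.
Joint ranges: [-2.72, 2.72], [-1.05, 1.87], [-1.09, 1.28], [-1.99, 2.15], [-1.42, 1.44], [-3.14, 3.14]. Speed limits (rad/s): [2.79, 2.79, 3.14, 3.14, 3.14, 3.14].

### API

Orientations are given as a unit quaternion [x, y, z, w].
In Python, from workcell import monitor, viewer, job gives the robot as it stands.
- The arm moves only by the tool arm_command, never from a script. Its argument "increments" is a list of rows, each an object of numbers: "dx", "dy", "dz": the shift along the tool's x, y, z in cm; "wx", "wy", "wz": the turn, a rotation vector about the tool's x, y, z in rad; "grip": the finger opening in cm, from 0 to 8.54. In form: [{"dx": .., "dy": .., "dz": .., "wx": .., "wy": .., "wz": .., "grip": ..}, ...]. A call has 1 to 10 rows; each row is the pose to reach, as a shift and turn from the pose commanded when the call began, along the tool's axes at that moment; what a row does not reach only later rows make up. A row lasts 1/10 s, in which the tool goes at most 50 mm and 8.59 degrees, less where a joint would pass 70% of its speed; a pose out of reach is approached as far as the arm can. A call with a gripper value outside its range is refused whole. The fingers move at their own pace and stop on an object; the grip force is fixed at half the most. Time passes only in rows, so rows that repeat a pose let the fingers close. It gives the time, the measured TCP pose, the force, the opening and the grip force at its end, in the units of the state.
- monitor.get_obs(): the state, without advancing time (a new reading comes with each control period).
- viewer.camera(name): name is "side" or "top" or "wrist"; returns (picture, depth): 420x560x3 uint8, red, green, blue; 420x560 float32, m along the optical axis (not along the pixel's ray), 0 where there is no reading.
- viewer.get_calibration(name): a dict with "fovy" (degrees; the focal length in pixels is half the picture's height over the tangent of half this angle, whatever the lens; pixels are square), "cx", "cy" (the principal point, pixels), "view" (4x4, takes a point from world to camera coordinates). Camera axes: x right, y up, looking along -z (the intrinsics and any distortion apply to the point x, -y, -z); pixel columns grow to the right and rows downward; lengths in m; the calibration is good to about 2 mm. A picture is of the moment at which its call begins: read the wrist's pose just before it. get_calibration takes no time and is no camera call; for the wrist camera it gives the pose at the moment of the call.
- job.job_done(): hands the job in; it is judged then, once.
The state is a dict: "clock": time; "joint_pos": joint angles; "joint_vel": joint speeds; "tau": joint torques, N m; "eef_pos": TCP position; "tool_rot": TCP orientation; "ft_force": force on the tool from outside, world axes, zero at the start; "ft_torque": the same for the moment, N m; "grip_width": finger opening in m; "grasp_force": force on a finger pad.
Only numpy, scipy, OpenCV 4.12 (cv2) and the standard library are available. Lean on these libraries where they do the work, as an engineer would, in place of code of your own. Each camera call takes 0.05 s, during which the arm holds its last target. There are 200 camera calls.

### The job

Use the steel hand scoop to take all four brass floats from the green stock tray and tip them gently, from low down, into the blue tub; do not touch the floats with the gripper itself. Then lay the scoop down on the bench the right way up and, to log the batch, press the red plunger of the tally counter right down to its stop and let it spring back up. Leave the grease tin and the tape roll where they stand.

Things in the scene. Friction and masses are not known exactly. Their poses are not given: they have to be found in the camera images.
- scoop: steel hand scoop with a black handle, 230 mm long, 106 mm wide, 0.26 kg. Origin: on the underside, mid-pan; x points out of the open mouth, z up. Pan floor 2.5 mm thick, from the back wall at x = -56 mm to the lip edge at x = +60 mm; side walls 34 mm high from x = -55 to +31 mm, 101 mm apart inside; back wall 38 mm high
- scoop_grip (a point): where to take the scoop's handle: 95 mm behind and 71 mm above the scoop's origin, same axes. The handle is a straight bar along x from x = -170 to -65 mm of the scoop, 20 mm wide (y), 24 mm high, this point at mid-height
- scoop_lip (a point): middle of the lip edge, on the underside, 60 mm ahead of the scoop's origin; the floor thins to 0.6 mm over the last 24 mm so that floats ride up it when the lip lies flat on the tray's floor
- stock_tray: green steel stock tray, fixed, 190 mm long (x), 120 mm wide inside (y); origin on its underside, in the middle; the floor's top is 10 mm above the bench; open at the front (-x), no lip there; walls 48 mm high in all, 4 mm thick; inside of the back wall at x = +91 mm. The scoop, pushed along the floor until its lip meets the back wall, takes everything in the tray
- float_1: brass carburettor float, a drum 38 mm in diameter and 28 mm high with rounded edges, 40 g, standing on end in the stock tray at the start; origin at its centre, z is its axis
- float_2: brass carburettor float, a drum 38 mm in diameter and 28 mm high with rounded edges, 40 g, standing on end in the stock tray at the start; origin at its centre, z is its axis
- float_3: brass carburettor float, a drum 38 mm in diameter and 28 mm high with rounded edges, 40 g, standing on end in the stock tray at the start; origin at its centre, z is its axis
- float_4: brass carburettor float, a drum 38 mm in diameter and 28 mm high with rounded edges, 40 g, standing on end in the stock tray at the start; origin at its centre, z is its axis
- tub: blue plastic tub, fixed, open on top, 160 x 160 mm, rim 65 mm high, walls 4 mm, floor top 10 mm above the bench; origin on its underside, in the middle, sides along its x and y
- counter: grey tally counter on a dark base plate 80 x 90 mm, fixed; body 64 x 76 mm, its top 62 mm high; origin under its middle; the red plunger stands upright on its top, over the origin
- plunger (a joint): travel of the counter's plunger in m: 0 up, 0.012 at its stop; a spring pushes it up (about 1.4 N at the top, 7 N at the stop)
- plunger_top (a point): middle of the top of the red plunger head (42 mm in diameter, 96 mm above the bench when up); z up
- grease_tin: green grease tin with a grey lid, 70 mm in diameter, 39 mm high, loose, to be left alone; origin under its middle
- tape_roll: black roll of tape lying flat, 66 mm in diameter, 19 mm high, loose, to be left alone; origin under its middle
Mind the look-alikes: they are no part of the job. What is shaped like the float_1 but black is not meant.

How it is judged:
By the outcome, as a careful person would: the job done as asked, in the order asked, and still so for the second after the job is handed in, with the robot touching nothing.
It also fails if it takes over 62 s, if anything falls off the work surface, if the arm or the gripper's body presses on something with over 40 N, if the wrist force passes 120 N, or if a joint passes its speed limit or range.

## Working session

There is one attempt and no reset: what is moved stays moved. The work goes in short steps, Python scripts to look and compute and a tool call to move; the robot and the scene stay as the last step left them, time stands still between calls to the robot, and variables do not carry over. Pictures are saved under pics/ and viewed, at most 10 in all, crops included, and the job is handed in when it is done.

Besides the shell and the picture viewer there is one more tool, called after "Call:" by a JSON object that holds its "name" and its "arguments". arm_command: Moves the arm, as the interface text tells. Its arguments: {"type":"object","properties":{"increments":{"type":"array","items":{"type":"object","properties":{"dx":{"type":"number"},"dy":{"type":"number"},"dz":{"type":"number"},"wx":{"type":"number"},"wy":{"type":"number"},"wz":{"type":"number"},"grip":{"type":"number"}}}}},"required":["increments"]}

```bash
ls; mkdir -p pics; python3 - <<'E'
from workcell import monitor, viewer, job
import cv2,numpy as np
for n in("top","side"):
    p,d=viewer.camera(n); c=viewer.get_calibration(n)
    cv2.imwrite(f"pics/{n}0.png",p[...,::-1]); np.savez(f"{n}0.npz",p=p,d=d,**c); print(n,c)
print(monitor.get_obs())
E
```

```text
pics
top {'fovy': 43.117953380628734, 'cx': 285.7650688773501, 'cy': 205.34256720341747, 'view': array([[ 0.00743169, -0.99993606, -0.00852311, -0.00659509],
       [ 0.99520548,  0.00656474,  0.09758567, -0.54017232],
       [-0.09752348, -0.00920747,  0.99519063, -1.6855339 ],
       [ 0.        ,  0.        ,  0.        ,  1.        ]])}
side {'fovy': 57.65658967729905, 'cx': 274.926973695822, 'cy': 212.77384669883966, 'view': array([[ 0.93517457, -0.35381925, -0.01613906, -0.50509152],
       [ 0.24446297,  0.61182259,  0.75227055, -0.19839929],
       [-0.25629356, -0.70744968,  0.65865663, -0.97541235],
       [ 0.        ,  0.        ,  0.        ,  1.        ]])}
{'clock': 0.1, 'joint_pos': array([ 1.15899314e+00,  2.41309724e-01,  3.85828174e-03,  1.33518591e+00,
       -1.35579199e-05,  1.57082707e+00]), 'joint_vel': array([-0.00019593, -0.00138568,  0.0033176 , -0.00034079,  0.00038081,
       -0.00076394]), 'tau': array([ 1.13612612e-04, -3.73138225e+01,  2.53009433e+01,  1.08478303e-02,
        2.45504754e-05,  2.74687515e-06]), 'eef_pos': array([0.19991081, 0.45768539, 0.23051565]), 'tool_rot': array([ 2.04464746e-01,  9.78873496e-01, -9.02455417e-04, -1.81548558e-04]), 'ft_force': array([ 0.07972719, -0.31416723,  0.12400755]), 'ft_torque': array([-0.02484846,  0.03085959,  0.00013959]), 'grasp_force': 0.0, 'grip_width': 0.08505118035819842}
```

View pics/top0.png

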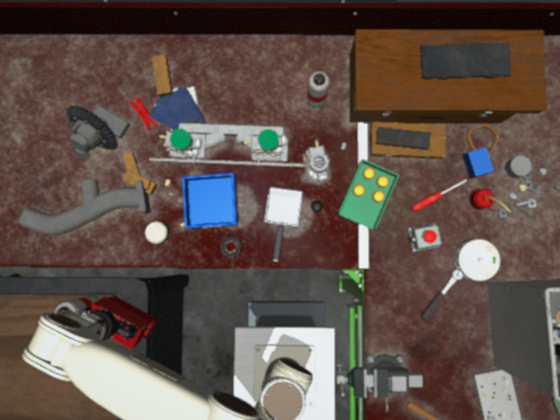

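View pics/side0.png

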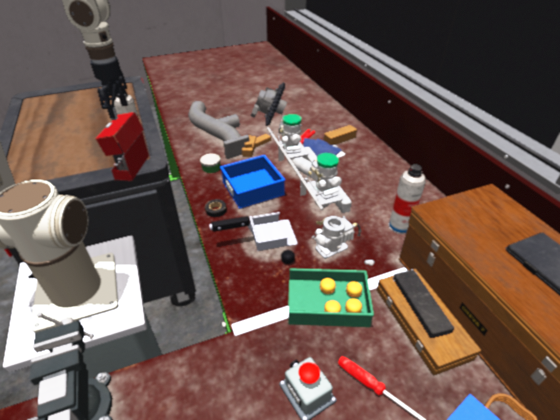

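The top view shows:
- the scoop at (283,205), with its black handle at (278,243)
- the green tray at (368,195), holding four brass floats near its far end
- the tub at (210,200)
- the counter at (427,237)
- the tape roll at (231,246)
- the tin at (156,232)

Look-alikes are the black drum at (317,206), the frying-pan shape at (478,260) and the red round thing at (483,198). The item at (427,237) fits the counter, with its grey body on a dark plate.

```bash
cat > h.py <<'E'
import numpy as np,cv2
from scipy.spatial.transform import Rotation as R
def load(n):
    z=np.load(n+'.npz'); return dict(z)
def ray(c,uv):
    uv=np.atleast_2d(uv).astype(float); f=210/np.tan(np.radians(float(c['fovy'])/2))
    V=c['view']; d=np.c_[(uv[:,0]-c['cx'])/f,-(uv[:,1]-c['cy'])/f,-np.ones(len(uv))]
    return -V[:3,:3].T@V[:3,3], d@V[:3,:3]
def plane(c,uv,z):
    o,d=ray(c,uv); return o+d*((z-o[2])/d[:,2])[:,None]
def pts(c,mask):
    v,u=np.nonzero(mask&(c['d']>0)); o,d=ray(c,np.c_[u,v]); return o+d*c['d'][v,u][:,None]
def blobs(m,amin=20):
    n,l,s,ce=cv2.connectedComponentsWithStats(m.astype(np.uint8)); return [(l==i,s[i],ce[i]) for i in range(1,n) if s[i][4]>=amin]
E
python3 - <<'E'
from h import *
np.set_printoptions(precision=4,suppress=True)
for n in('top0','side0'):
    c=load(n); p=c['p']; h=cv2.cvtColor(p,cv2.COLOR_RGB2HSV); H,S,V=[h[...,i].astype(int) for i in range(3)]
    print(n)
    M={'brass':((H>15)&(H<32)&(S>120)&(V>120),.038,12),'green':((H>55)&(H<90)&(S>80)&(V>40),.048,300),'blue':((H>100)&(H<125)&(S>120)&(V>60),.065,300),'red':(((H<6)|(H>174))&(S>170)&(V>150),.096,20),'white':((S<40)&(V>150),.03,300),'black':((V<45),.019,60)}
    for k,(m,z,a) in M.items():
        for b,s,ce in blobs(m,a):
            P=plane(c,ce,z)[0]; q=pts(c,b)
            if not(0.15<P[0]<.8 and abs(P[1])<.6): continue
            print(k,s,ce,P,'depth med',np.median(q,0) if len(q) else None)
            if k in('green','blue','white'):
                cn=max(cv2.findContours(b.astype(np.uint8),0,2)[0],key=cv2.contourArea); print(plane(c,cv2.boxPoints(cv2.minAreaRect(cn)),z)[:,:2].tolist())
c=load('top0'); cv2.imwrite('pics/crop1.png',cv2.resize(c['p'][150:290,260:460,::-1],(800,560),interpolation=cv2.INTER_CUBIC))
E
```

```text
top0
brass [ 372  122   73   35 1242] [412.4179 139.8631] [ 0.7544 -0.4106  0.038 ] depth med [ 0.745  -0.4201  0.046 ]
brass [123 153  32  41 459] [134.6732 173.1961] [0.64   0.4853 0.038 ] depth med [0.635  0.4947 0.0308]
brass [363 168  12  11 102] [368.5784 173.0588] [ 0.6451 -0.2683  0.038 ] depth med [ 0.6454 -0.2687  0.0364]
brass [377 176  12  11 102] [382.2843 181.098 ] [ 0.6193 -0.312   0.038 ] depth med [ 0.6195 -0.3115  0.0373]
brass [353 185  12  11  99] [358.3636 189.9495] [ 0.5902 -0.2352  0.038 ] depth med [ 0.5898 -0.2347  0.0372]
brass [373 191  12  11 101] [378.198  195.9604] [ 0.5712 -0.2985  0.038 ] depth med [ 0.5713 -0.2979  0.0375]
green [170 128  21  22 352] [180.     138.7131] [0.7518 0.3397 0.048 ] depth med [0.7186 0.3093 0.193 ]
[[0.7178883446859475, 0.37105867551003346], [0.7867954504714663, 0.3730385227444116], [0.7871402912644535, 0.3082923204120924], [0.7182543077980679, 0.30656699204616955]]
green [258 129  21  21 344] [268.0727 139.1628] [0.7518 0.0556 0.048 ] depth med [0.7194 0.0493 0.193 ]
[[0.7850219237894613, 0.08843081639507464], [0.7853667838
[... 6171 characters left out ...]
613347, -0.39993158124355543], [0.4737689193115586, -0.3840962460828466], [0.4856474985900675, -0.46730563382094414], [0.4222296166900211, -0.4793307717285914]]
black [  83  182  112  124 7096] [147.2514 239.1364] [0.1911 0.1021 0.019 ] depth med [ 0.1676  0.4641 -0.267 ]
black [207 209  19   8  78] [216.5385 213.3462] [0.4021 0.1374 0.019 ] depth med [0.4039 0.1467 0.0091]
black [213 218  36  13 184] [230.7989 224.875 ] [0.4285 0.0715 0.019 ] depth med [0.4174 0.0122 0.074 ]
black [282 251  13  13 124] [287.6774 257.3065] [ 0.536  -0.1085  0.019 ] depth med [ 0.5354 -0.1125  0.024 ]
black [395 278  57  59 201] [420.3483 314.1343] [ 0.7552 -0.3848  0.019 ] depth med [ 0.7268 -0.4122  0.0604]
```

View pics/crop1.png

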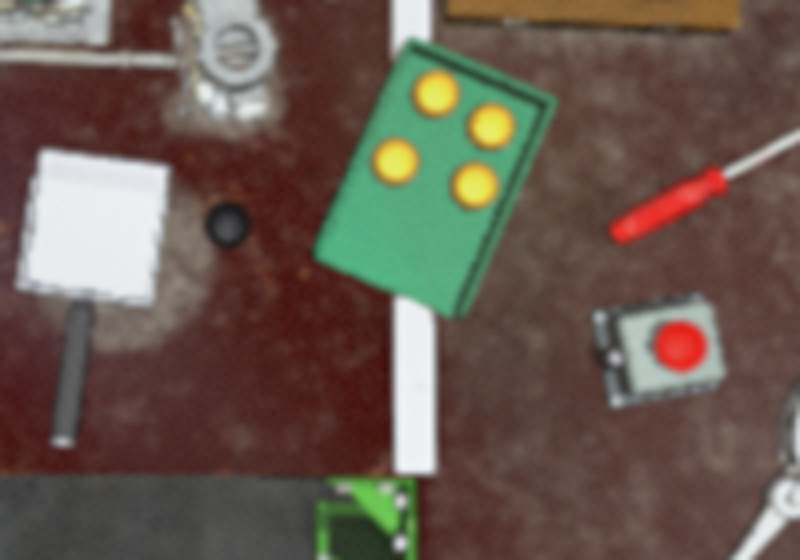

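The crop shows the scoop with its mouth up-image at crop (95,230) and its handle down to (65,440). It also shows the tray with its open front at lower left and four brass floats, one black look-alike drum at (228,224) that I leave alone, and the grey counter with its red plunger at (680,345). Next I refine the poses from depth.

```bash
python3 - <<'E'
from h import *
np.set_printoptions(precision=4,suppress=True)
def rect(P,name):
    (cx,cy),(w,h),a=cv2.minAreaRect((P[:,:2]*1000).astype(np.float32)); print(name,len(P),'c',cx,cy,'wh',w,h,'ang',np.radians(a))
for n in('top0','side0'):
    c=load(n); p=c['p']; h=cv2.cvtColor(p,cv2.COLOR_RGB2HSV); H,S,V=[h[...,i].astype(int) for i in range(3)]
    full=np.zeros((420,560,3)); v,u=np.mgrid[:420,:560]; o,d=ray(c,np.c_[u.ravel(),v.ravel()]); W=(o+d*c['d'].ravel()[:,None]).reshape(420,560,3); X,Y,Z=W[...,0],W[...,1],W[...,2]
    print(n)
    m=(X>.35)&(X<.5)&(abs(Y)<.08)&(Z>.055)&(Z<.11); rect(W[m],'handle'); 
    q=W[m]; 
    if len(q)>5: print(' handle z',np.median(q[:,2]),'line yaw',np.polyfit(q[:,0],q[:,1],1), q[:,0].min(),q[:,0].max())
    m=(X>.45)&(X<.63)&(abs(Y)<.09)&(S<60)&(V>130)&(Z<.06); rect(W[m],'pan')
    g=(H>55)&(H<90)&(S>80)&(X>.4)&(X<.75)&(Y<-.1)&(Y>-.45)
    rect(W[g],'tray all'); rect(W[g&(Z>.042)],'tray rim')
    b=(H>100)&(H<125)&(S>120)&(X>.4)&(X<.7)&(Y>.1)&(Y<.4)
    rect(W[b],'tub all'); rect(W[b&(Z>.058)],'tub rim'); rect(W[b&(Z<.018)],'tub floor')
E
```

```text
top0
handle 226 c 419.4877624511719 21.556577682495117 wh 19.95271110534668 111.5622787475586 ang 1.4385019354324473
 handle z 0.08307021617722377 line yaw [-0.124   0.0735] 0.36501584479560095 0.4748377345030039
pan 1313 c 553.5225830078125 -7.230499267578125 wh 135.42868041992188 176.73040771484375 ang 1.405933738987705
tray all 1915 c 577.9230346679688 -265.7767639160156 wh 130.10447692871094 192.0640869140625 ang 1.1582384523216152
tray rim 287 c 578.222412109375 -265.90777587890625 wh 130.10447692871094 191.4105682373047 ang 1.1582384523216152
tub all 2756 c 557.1126098632812 248.11058044433594 wh 176.56793212890625 178.26991271972656 ang 0.07690570901725062
tub rim 469 c 551.2691040039062 240.74990844726562 wh 163.5902557373047 164.798828125 ang 0.07899095582840425
tub floor 1991 c 558.4085083007812 248.60897827148438 wh 173.60479736328125 178.10122680664062 ang 0.09126762911096516
side0
handle 403 c 416.5223388671875 21.366188049316406 wh 23.746013641357422 111.48599243164062 ang 1.4376900707741367
 handle z 0.0803206420223288 line yaw [-0.1276  0.0696] 0.3607901325649684 0.4718122231646098
pan 1365 c 533.3150024414062 -16.017333984375 wh 171.24497985839844 184.15875244140625 ang 0.20836102986637833
tray all 3547 c 589.6989135742188 -255.0039825439453 wh 164.06117248535156 203.55044555664062 ang 1.1805114006243294
tray rim 635 c 577.1723022460938 -266.69769287109375 wh 131.07896423339844 186.90013122558594 ang 1.164739095384444
tub all 2271 c 566.4945068359375 279.6956787109375 wh 204.5124053955078 245.06300354003906 ang 0.06013768113529833
tub rim 381 c 549.34716796875 239.5865936279297 wh 164.21670532226562 167.4895782470703 ang 0.0725908138072122
tub floor 861 c 567.0860595703125 280.4027099609375 wh 202.91197204589844 244.5826873779297 ang 0.06541783492124677
```

```bash
cat >> h.py <<'E'
def rot(yaw,pitch):
    # tool down, tool x = -scoop x, tool y = scoop horizontal y*; pitch>0: scoop mouth down
    S=R.from_euler('z',yaw)*R.from_euler('y',pitch)     # scoop attitude
    return S*R.from_matrix(np.array([[-1,0,0],[0,1,0],[0,0,-1]]).T)
def inc(pos,yaw,pitch=0,frm=None):
    "tool-axis increment (cm, rad) from the current pose, or frm=(pos,yaw,pitch)"
    from workcell import monitor
    if frm: p0=np.array(frm[0]); r0=rot(*frm[1:])
    else:
        s=monitor.get_obs(); p0=s['eef_pos']; r0=R.from_quat(s['tool_rot'])
    d=r0.inv().apply(np.array(pos)-p0)*100; w=(r0.inv()*rot(yaw,pitch)).as_rotvec()
    print('d',np.round(d,2),'w',np.round(w,3)); return d,w
E
python3 - <<'E'
from h import *
inc((.440,.0186,.17),-.132)
T=np.array([.5775,-.2663]);y=-.41
c,s=np.cos(y),np.sin(y)
for f in [(.6454,-.2687),(.6195,-.3115),(.5898,-.2347),(.5713,-.2979),(.5862,-.2405),(.6417,-.2745),(.6159,-.3163),(.5683,-.3021)]:
    d=np.array(f)-T; print(c*d[0]+s*d[1],-s*d[0]+c*d[1])
E
```

```text
d [-39.58 -30.62   6.11] w [-0.002 -0.    -0.28 ]
0.06322916625641008 0.024864483395382435
0.05653621618319337 -0.02471226941596479
-0.0013154686436635359 0.0338839127352131
0.006909905662844834 -0.03145239583450815
-0.0023051695034936037 0.0271296183821329
0.06214775331429836 0.018070328109503764
0.05514790599537879 -0.030549442946228467
0.005832702371929585 -0.03650013127429115
```

Call:
{"name": "arm_command", "arguments": {"increments": [{"dx": -8,"dy": -6.2,"dz": 0,"wz": -0.05,"grip": 6},{"dx": -12,"dy": -9.2,"dz": 0,"wz": -0.1,"grip": 6},{"dx": -16,"dy": -12.3,"dz": 1,"wz": -0.15,"grip": 6},{"dx": -20,"dy": -15.4,"dz": 2,"wz": -0.2,"grip": 6},{"dx": -24,"dy": -18.5,"dz": 3,"wz": -0.25,"grip": 6},{"dx": -28,"dy": -21.6,"dz": 4,"wz": -0.28,"grip": 6},{"dx": -32,"dy": -24.7,"dz": 5,"wz": -0.28,"grip": 6},{"dx": -36,"dy": -27.8,"dz": 6,"wz": -0.28,"grip": 6},{"dx": -39.6,"dy": -30.6,"dz": 6.1,"wz": -0.28,"grip": 6},{"dx": -39.6,"dy": -30.6,"dz": 6.1,"wz": -0.28,"grip": 6}]}}

```text
validation failed for argument at $.in...
```

```bash
python3 - <<'E'
from h import *
from workcell import monitor, viewer
print(monitor.get_obs()['joint_pos'])
c=viewer.get_calibration('wrist'); p,d=viewer.camera('wrist'); np.savez('w1.npz',p=p,d=d,**c); cv2.imwrite('pics/w1.png',p[...,::-1])
inc((.440,.0186,.17),-.132); inc((.440,.0186,.053),-.132)
E
```

```text
[ 1.15899314e+00  2.41309724e-01  3.85828174e-03  1.33518591e+00
 -1.35579199e-05  1.57082707e+00]
d [-39.58 -30.62   6.11] w [-0.002 -0.    -0.28 ]
d [-39.58 -30.6   17.81] w [-0.002 -0.    -0.28 ]
```

View pics/w1.png

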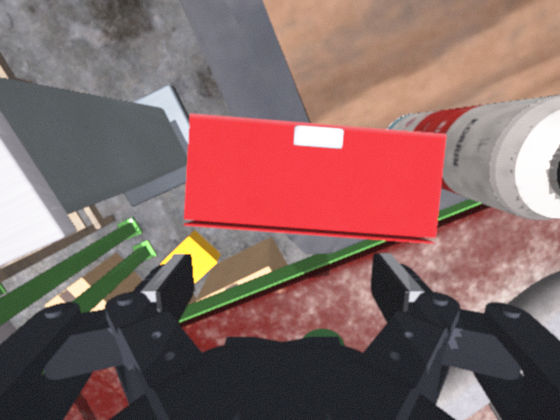

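The picture still shows the start pose (a red toolbox near (315,180)), because the move was refused. I'll resend it with all keys in every row.

Call:
{"name": "arm_command", "arguments": {"increments": [{"dx": -8,"dy": -6.2,"dz": 0,"wx": 0,"wy": 0,"wz": -0.05,"grip": 6},{"dx": -12,"dy": -9.2,"dz": 0,"wx": 0,"wy": 0,"wz": -0.1,"grip": 6},{"dx": -16,"dy": -12.3,"dz": 1,"wx": 0,"wy": 0,"wz": -0.15,"grip": 6},{"dx": -20,"dy": -15.4,"dz": 2,"wx": 0,"wy": 0,"wz": -0.2,"grip": 6},{"dx": -24,"dy": -18.5,"dz": 3,"wx": 0,"wy": 0,"wz": -0.25,"grip": 6},{"dx": -28,"dy": -21.6,"dz": 4,"wx": 0,"wy": 0,"wz": -0.28,"grip": 6},{"dx": -32,"dy": -24.7,"dz": 5,"wx": 0,"wy": 0,"wz": -0.28,"grip": 6},{"dx": -36,"dy": -27.8,"dz": 6,"wx": 0,"wy": 0,"wz": -0.28,"grip": 6},{"dx": -39.6,"dy": -30.6,"dz": 6.1,"wx": 0,"wy": 0,"wz": -0.28,"grip": 6},{"dx": -39.6,"dy": -30.6,"dz": 6.1,"wx": 0,"wy": 0,"wz": -0.28,"grip": 6}]}}

```text
clock: 1.15
eef_pos: [0.4383, 0.0219, 0.1705]
tool_rot: [0.066, 0.998, 0.0, -0.0]
ft_force: [0.7, 0.4, -0.8]
grip_width: 0.0602
grasp_force: 0.0
```

```bash
cat > look.py <<'E'
from h import *
from workcell import monitor, viewer
import sys
def snap(n,cam='wrist'):
    c=viewer.get_calibration(cam); p,d=viewer.camera(cam); np.savez(n+'.npz',p=p,d=d,**c); cv2.imwrite(f'pics/{n}.png',p[...,::-1]); return load(n)
def W(c):
    v,u=np.mgrid[:420,:560]; o,d=ray(c,np.c_[u.ravel(),v.ravel()]); return (o+d*c['d'].ravel()[:,None]).reshape(420,560,3)
E
python3 - <<'E'
from look import *
s=monitor.get_obs(); print(s['joint_pos'],s['clock'],s['eef_pos'])
snap('w2')
inc((.440,.0186,.17),-.132); inc((.440,.0186,.053),-.132)
E
```

```text
[ 4.97906046e-02  1.59470819e-01 -2.60609103e-01  1.15088712e+00
  2.56340899e-04  1.81769855e-01] 1.15 [0.43834994 0.02192166 0.1705192 ]
d [ 0.21  0.28 -0.02] w [-0.005  0.003 -0.008]
d [ 0.25  0.34 11.68] w [-0.005  0.003 -0.008]
```

View pics/w2.png

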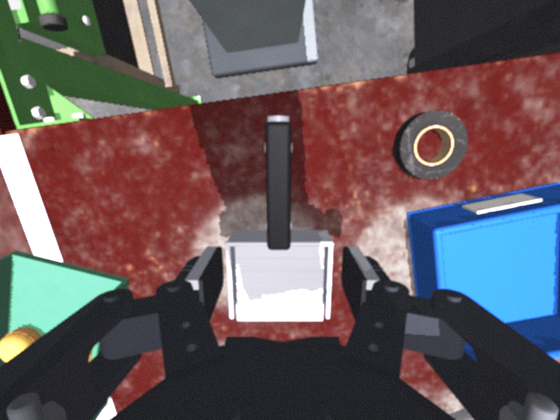

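The wrist view shows the handle along x from (279,118) to (279,245), with the pan at (280,275) between the fingers. The gripper is well aligned.

```bash
python3 - <<'E'
from look import *
s=monitor.get_obs(); print(s['eef_pos'],s['joint_vel'])
c=load('w2'); w=W(c); X,Y,Z=w[...,0],w[...,1],w[...,2]
v,u=np.mgrid[:420,:560]
m=(u>240)&(u<320)&(v>100)&(v<235)&(Z>.05)&(Z<.1); q=w[m]; print(len(q),cv2.minAreaRect((q[:,:2]*1000).astype(np.float32)),np.median(q[:,2]))
h=cv2.cvtColor(c['p'],cv2.COLOR_RGB2HSV); g=(h[...,0]>55)&(h[...,0]<90)&(h[...,1]>60)&(v>240)&(u<140)&(Z>.042)&(Z<.06)
print(cv2.minAreaRect((w[g][:,:2]*1000).astype(np.float32)))
inc((.440,.0186,.053),-.132)
E
```

```text
[0.44168162 0.01555919 0.16984003] [ 0.10812906 -0.03672533 -0.03002209  0.03672787  0.05756585  0.1934191 ]
2961 ((410.0201721191406, 23.886211395263672), (21.373676300048828, 94.06979370117188), 82.28681945800781) 0.08201581909533126
((571.087646484375, -193.33868408203125), (5.070609092712402, 21.355113983154297), 61.36549377441406)
d [ 0.25  0.34 11.68] w [-0.005  0.003 -0.008]
```

Call:
{"name": "arm_command", "arguments": {"increments": [{"dx": 0,"dy": 0,"dz": 3,"wx": 0,"wy": 0,"wz": 0,"grip": 6},{"dx": 0,"dy": 0,"dz": 6,"wx": 0,"wy": 0,"wz": 0,"grip": 6},{"dx": 0,"dy": 0,"dz": 9,"wx": 0,"wy": 0,"wz": 0,"grip": 6},{"dx": 0,"dy": 0,"dz": 11,"wx": 0,"wy": 0,"wz": 0,"grip": 6},{"dx": 0,"dy": 0,"dz": 11.7,"wx": 0,"wy": 0,"wz": 0,"grip": 6},{"dx": 0,"dy": 0,"dz": 11.7,"wx": 0,"wy": 0,"wz": 0,"grip": 6},{"dx": 0,"dy": 0,"dz": 11.7,"wx": 0,"wy": 0,"wz": 0,"grip": 5}]}}

```text
clock: 1.9
eef_pos: [0.4388, 0.0241, 0.0547]
tool_rot: [0.066, 0.998, 0.0, 0.001]
ft_force: [0.5, -0.7, -0.0]
grip_width: 0.0503
grasp_force: 0.0
```

```bash
python3 - <<'E'
from look import *
s=monitor.get_obs(); print(s['eef_pos'],s['joint_vel'])
inc((.440,.019,.053),-.1335)
E
```

```text
[0.43875259 0.02410779 0.05471741] [-0.00063889 -0.01434285  0.01021054 -0.00080142  0.00162795 -0.00026946]
d [-0.19 -0.49  0.17] w [0.    0.001 0.002]
```

Call:
{"name": "arm_command", "arguments": {"increments": [{"dx": -0.2,"dy": -0.5,"dz": 0.1,"wx": 0,"wy": 0,"wz": 0,"grip": 5},{"dx": -0.2,"dy": -0.5,"dz": 0.1,"wx": 0,"wy": 0,"wz": 0,"grip": 1},{"dx": -0.2,"dy": -0.5,"dz": 0.1,"wx": 0,"wy": 0,"wz": 0,"grip": 0},{"dx": -0.2,"dy": -0.5,"dz": 0.1,"wx": 0,"wy": 0,"wz": 0,"grip": 0},{"dx": -0.2,"dy": -0.5,"dz": 0.1,"wx": 0,"wy": 0,"wz": 0,"grip": 0},{"dx": -0.2,"dy": -0.5,"dz": 0.1,"wx": 0,"wy": 0,"wz": 0,"grip": 0}]}}

```text
clock: 2.5
eef_pos: [0.4398, 0.0186, 0.0537]
tool_rot: [0.066, 0.998, -0.0, 0.001]
ft_force: [-2.0, -0.3, 6.0]
grip_width: 0.019
grasp_force: 59.5
```

```bash
python3 - <<'E'
from look import *
s=monitor.get_obs(); print(s)
c=snap('t1','top'); w=W(c); X,Y,Z=w[...,0],w[...,1],w[...,2]; h=cv2.cvtColor(c['p'],cv2.COLOR_RGB2HSV)
# plan: via over tray mouth. scoop origin pose O -> TCP = O + R(-.095,0,.071-.019)
T=np.array([.5775,-.2663]);y=-.41; e=np.array([np.cos(y),np.sin(y)])
P0=s['eef_pos']
for tx in(-.19,-.095-.07,.031-.002):  # scoop origin in tray x
    o=T+e*tx; print('tray x',tx,'TCP',o-e*.095)
E
```

```text
{'clock': 2.5, 'joint_pos': array([ 4.24436004e-02,  2.92387239e-01, -4.35726129e-01,  8.41423656e-01,
       -2.76942097e-04,  1.74368524e-01]), 'joint_vel': array([-0.0016904 , -0.00201163, -0.00031815, -0.0007152 ,  0.00037186,
        0.00074287]), 'tau': array([ 2.45238701e-01, -3.16712523e+01,  1.87903547e+01, -4.88061626e-01,
        1.34762479e-01,  7.64424331e-03]), 'eef_pos': array([0.43978232, 0.01859303, 0.05367334]), 'tool_rot': array([ 6.59147114e-02,  9.97825052e-01, -6.95337970e-05,  6.40936565e-04]), 'ft_force': array([-2.00565066, -0.29007904,  6.04383177]), 'ft_torque': array([-0.14050121,  0.21592896, -0.04226706]), 'grasp_force': 59.47920262813568, 'grip_width': 0.019027343017380672}
tray x -0.19 TCP [ 0.31612057 -0.15269634]
tray x -0.165 TCP [ 0.33904859 -0.16266157]
tray x 0.028999999999999998 TCP [ 0.51697003 -0.23999178]
```

```bash
python3 - <<'E'
from look import *
f=((.4398,.0186,.0537),-.1325,0)
inc((.3895,-.1846,.134),-.41,0,frm=f)
c=load('t1'); w=W(c); X,Y,Z=w[...,0],w[...,1],w[...,2]
for (a,b) in((.20,.25),(.25,.3),(.3,.35),(.35,.42)):
    m=(X>a)&(X<b)&(Y<-.05)&(Y>-.3)&(Z>-.1); print(a,Z[m].max() if m.any() else None)
E
```

```text
d [  2.3  -20.81  -8.03] w [0.    0.    0.277]
0.2 0.014034555319767605
0.25 0.013573616960563362
0.3 0.011911089810551001
0.35 0.01351035130513556
```

Clear path. Lifting and moving over the tray's mouth.

Call:
{"name": "arm_command", "arguments": {"increments": [{"dx": 0,"dy": 0,"dz": -2,"wx": 0,"wy": 0,"wz": 0,"grip": 0},{"dx": 0,"dy": 0,"dz": -5,"wx": 0,"wy": 0,"wz": 0,"grip": 0},{"dx": 0,"dy": -2,"dz": -8,"wx": 0,"wy": 0,"wz": 0.03,"grip": 0},{"dx": 0.5,"dy": -5.5,"dz": -8,"wx": 0,"wy": 0,"wz": 0.08,"grip": 0},{"dx": 1,"dy": -9,"dz": -8,"wx": 0,"wy": 0,"wz": 0.13,"grip": 0},{"dx": 1.4,"dy": -12.5,"dz": -8,"wx": 0,"wy": 0,"wz": 0.18,"grip": 0},{"dx": 1.8,"dy": -16,"dz": -8,"wx": 0,"wy": 0,"wz": 0.23,"grip": 0},{"dx": 2.1,"dy": -19,"dz": -8,"wx": 0,"wy": 0,"wz": 0.27,"grip": 0},{"dx": 2.3,"dy": -20.8,"dz": -8,"wx": 0,"wy": 0,"wz": 0.277,"grip": 0},{"dx": 2.3,"dy": -20.8,"dz": -8,"wx": 0,"wy": 0,"wz": 0.277,"grip": 0}]}}

```text
clock: 3.55
eef_pos: [0.3881, -0.1861, 0.1324]
tool_rot: [0.205, 0.979, -0.0, -0.001]
ft_force: [-0.2, 0.8, -2.6]
grip_width: 0.0191
grasp_force: 59.3
```

Call:
{"name": "arm_command", "arguments": {"increments": [{"dx": 0,"dy": 0,"dz": 0,"wx": 0,"wy": 0,"wz": 0,"grip": 0},{"dx": 0,"dy": 0,"dz": 0,"wx": 0,"wy": 0,"wz": 0,"grip": 0},{"dx": 0,"dy": 0,"dz": 0,"wx": 0,"wy": 0,"wz": 0,"grip": 0}]}}

```text
clock: 3.85
eef_pos: [0.3893, -0.1836, 0.1328]
tool_rot: [0.202, 0.979, 0.0, -0.0]
ft_force: [0.6, -0.7, -2.3]
grip_width: 0.0191
grasp_force: 59.3
```

```bash
python3 - <<'E'
from look import *
np.set_printoptions(precision=4,suppress=True)
s=monitor.get_obs(); print(s['eef_pos'],s['joint_pos'],s['joint_vel'].max(),s['ft_force'],s['ft_torque'])
inc((.3895,-.1846,.066),-.41)
c=snap('w3'); c2=snap('t2','top'); snap('s2','side')
for k in('w3','s2','t2'):
    c=load(k); w=W(c); X,Y,Z=w[...,0],w[...,1],w[...,2]
    h=cv2.cvtColor(c['p'],cv2.COLOR_RGB2HSV); g=(h[...,0]>55)&(h[...,0]<90)&(h[...,1]>60)&(Z>.042)&(Z<.056)&(X>.42)&(X<.72)&(Y<-.12)&(Y>-.4)
    q=w[g]; print(k,len(q)); 
    if len(q)>50: print(cv2.minAreaRect((q[:,:2]*1000).astype(np.float32)))
    # scoop points in grip-estimated frame
    r=rot(-.41,0); 
E
```

```text
[ 0.3893 -0.1836  0.1328] [-0.4408  0.1783 -0.3445  1.0485  0.0002 -0.0337] 0.0036227298703424304 [ 0.5844 -0.6558 -2.3415] [0.0812 0.1429 0.0348]
d [-0.07 -0.09  6.68] w [ 0.    -0.001  0.003]
w3 0
s2 600
((577.1626586914062, -266.6978759765625), (132.6366729736328, 187.86346435546875), 66.73786163330078)
t2 234
((578.333984375, -265.8181457519531), (129.86270141601562, 191.07862854003906), 66.51600646972656)
```

View pics/w3.png

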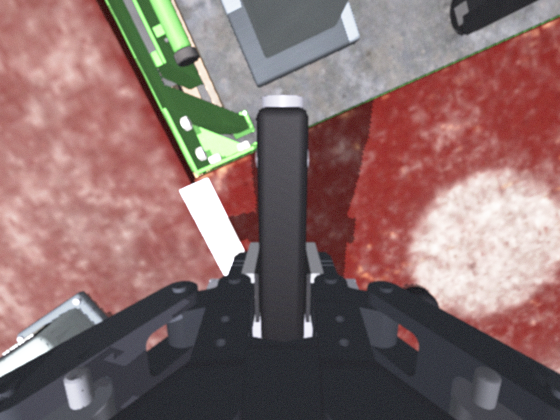

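The handle is straight and centred in the gripper at (282,200). Next I check the scoop's lateral offset against the tray.

```bash
python3 - <<'E'
from look import *
np.set_printoptions(precision=4,suppress=True)
y=-.407; e=np.array([np.cos(y),np.sin(y)]); n=np.array([-e[1],e[0]])
O=np.array([.3893,-.1836])+e*.095
for k in('s2','t2'):
    c=load(k); w=W(c); d=w[...,:2]-O; sx=d@e; sy=d@n; Z=w[...,2]
    m=(sx>-.05)&(sx<.08)&(abs(sy)<.08)&(Z>.072)&(Z<.125)
    print(k,m.sum(),'x',np.percentile(sx[m],[1,99]),'y',np.percentile(sy[m],[1,99]))
    for a in(-.03,0,.02,.05):
        q=m&(abs(sx-a)<.012)
        if q.sum()>5: print(a,q.sum(),sy[q].min(),sy[q].max(),'z med',np.median(Z[q&(abs(sy)<.04)]))
a=load('t2')['p'][140:260,320:440,::-1];b=load('s2')['p'][220:340,230:400,::-1]
cv2.imwrite('pics/c2.png',np.hstack([cv2.resize(a,(400,400)),cv2.resize(b,(400,400))]))
E
```

```text
s2 2043 x [-0.0488  0.0577] y [-0.054   0.0531]
-0.03 474 -0.05445840196206213 0.054030613146527726 z med 0.0820988992549424
0 480 -0.054585116524498954 0.05457159411553856 z med 0.08162693728464276
0.02 477 -0.054937798394715166 0.05457159411553856 z med 0.08168777610076283
0.05 338 -0.05328394350905223 0.05308699640583284 z med 0.08039918075759145
t2 895 x [-0.0459  0.0606] y [-0.0515  0.0541]
-0.03 101 0.012441944711254677 0.054976595290247975 z med 0.08170973661940417
0 207 -0.052269426139472726 0.05479850791864272 z med 0.08195447811044743
0.02 272 -0.054727498750125794 0.05456588944334716 z med 0.08209784835985245
0.05 242 -0.05068644431347264 0.052580407530933924 z med 0.08044400718009181
```

View pics/c2.png

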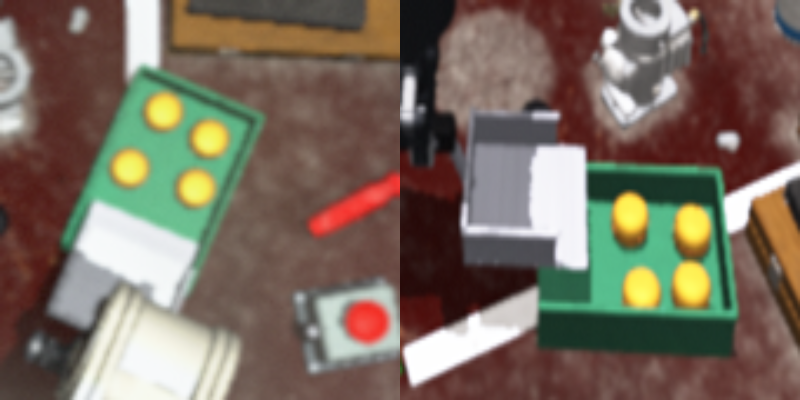

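Left: the scoop hangs level over the tray mouth at (130,250), clear of the floats. Right: the same from the side. The alignment is within about 1 mm, so I lower it.

Call:
{"name": "arm_command", "arguments": {"increments": [{"dx": 0,"dy": -0.1,"dz": 2,"wx": 0,"wy": 0,"wz": 0,"grip": 0},{"dx": 0,"dy": -0.1,"dz": 4,"wx": 0,"wy": 0,"wz": 0,"grip": 0},{"dx": 0,"dy": -0.1,"dz": 5.5,"wx": 0,"wy": 0,"wz": 0,"grip": 0},{"dx": 0,"dy": -0.1,"dz": 6.3,"wx": 0,"wy": 0,"wz": 0,"grip": 0},{"dx": 0,"dy": -0.1,"dz": 6.8,"wx": 0,"wy": 0,"wz": 0,"grip": 0},{"dx": 0,"dy": -0.1,"dz": 6.8,"wx": 0,"wy": 0,"wz": 0,"grip": 0},{"dx": 0,"dy": -0.1,"dz": 6.8,"wx": 0,"wy": 0,"wz": 0,"grip": 0}]}}

```text
clock: 4.7
eef_pos: [0.3894, -0.1856, 0.0655]
tool_rot: [0.203, 0.979, -0.0, 0.001]
ft_force: [0.0, -0.2, -2.0]
grip_width: 0.019
grasp_force: 59.3
```

Call:
{"name": "arm_command", "arguments": {"increments": [{"dx": 0,"dy": 0,"dz": 0.05,"wx": 0,"wy": 0,"wz": 0,"grip": 0},{"dx": 0,"dy": 0,"dz": 0.1,"wx": 0,"wy": 0,"wz": 0,"grip": 0},{"dx": 0,"dy": 0,"dz": 0.1,"wx": 0,"wy": 0,"wz": 0,"grip": 0}]}}

```text
clock: 5.0
eef_pos: [0.389, -0.1855, 0.0642]
tool_rot: [0.203, 0.979, -0.0, 0.0]
ft_force: [-0.2, 0.2, -2.1]
grip_width: 0.0192
grasp_force: 59.3
```

```bash
python3 - <<'E'
from look import *
np.set_printoptions(precision=4,suppress=True)
s=monitor.get_obs(); print(s['eef_pos'],s['tool_rot'],s['ft_force'],s['ft_torque'])
T=np.array([.5777,-.2663]);y=-.407; e=np.array([np.cos(y),np.sin(y)])
p=T+e*(.031-.095-.001); print(p); inc((p[0],p[1],s['eef_pos'][2]),y)
E
```

```text
[ 0.389  -0.1855  0.0642] [ 0.203   0.9792 -0.0001  0.0003] [-0.1724  0.2328 -2.0746] [0.0422 0.1109 0.0211]
[ 0.518  -0.2406]
d [-14.03   0.08   0.01] w [-0.     0.001 -0.002]
```

Call:
{"name": "arm_command", "arguments": {"increments": [{"dx": 0,"dy": 0,"dz": 0.08,"wx": 0,"wy": 0,"wz": 0,"grip": 0},{"dx": 0,"dy": 0,"dz": 0.12,"wx": 0,"wy": 0,"wz": 0,"grip": 0},{"dx": 0,"dy": 0,"dz": 0.12,"wx": 0,"wy": 0,"wz": 0,"grip": 0}]}}

```text
clock: 5.3
eef_pos: [0.3888, -0.1854, 0.0632]
tool_rot: [0.203, 0.979, -0.0, 0.0]
ft_force: [-2.9, 1.6, 5.2]
grip_width: 0.0193
grasp_force: 60.2
```

Call:
{"name": "arm_command", "arguments": {"increments": [{"dx": -0.5,"dy": 0,"dz": 0,"wx": 0,"wy": 0,"wz": 0,"grip": 0},{"dx": -1.3,"dy": 0,"dz": 0,"wx": 0,"wy": 0,"wz": 0,"grip": 0},{"dx": -2.3,"dy": 0,"dz": 0,"wx": 0,"wy": 0,"wz": 0,"grip": 0},{"dx": -3.3,"dy": 0,"dz": 0,"wx": 0,"wy": 0,"wz": 0,"grip": 0},{"dx": -4.3,"dy": 0,"dz": 0,"wx": 0,"wy": 0,"wz": 0,"grip": 0},{"dx": -5.2,"dy": 0.05,"dz": 0,"wx": 0,"wy": 0,"wz": 0,"grip": 0},{"dx": -5.8,"dy": 0.05,"dz": 0,"wx": 0,"wy": 0,"wz": 0,"grip": 0},{"dx": -6,"dy": 0.05,"dz": 0,"wx": 0,"wy": 0,"wz": 0,"grip": 0}]}}

```text
clock: 6.1
eef_pos: [0.4432, -0.2084, 0.0637]
tool_rot: [0.203, 0.979, 0.0, -0.001]
ft_force: [-9.8, 4.2, 15.2]
grip_width: 0.0192
grasp_force: 61.6
```

```bash
python3 - <<'E'
from look import *
np.set_printoptions(precision=4,suppress=True)
s=monitor.get_obs(); print(s['eef_pos'],s['tool_rot'],s['ft_force'],s['ft_torque'])
inc((.518,-.2406,s['eef_pos'][2]),-.407)
c=snap('s3','side'); cv2.imwrite('pics/s3c.png',cv2.resize(c['p'][230:350,250:410,::-1],(640,480)))
E
```

```text
[ 0.4432 -0.2084  0.0637] [ 0.203   0.9792  0.0002 -0.001 ] [-9.8249  4.2482 15.2215] [0.7848 1.7124 0.0248]
d [-8.14  0.02 -0.02] w [-0.    -0.002 -0.002]
```

View pics/s3c.png

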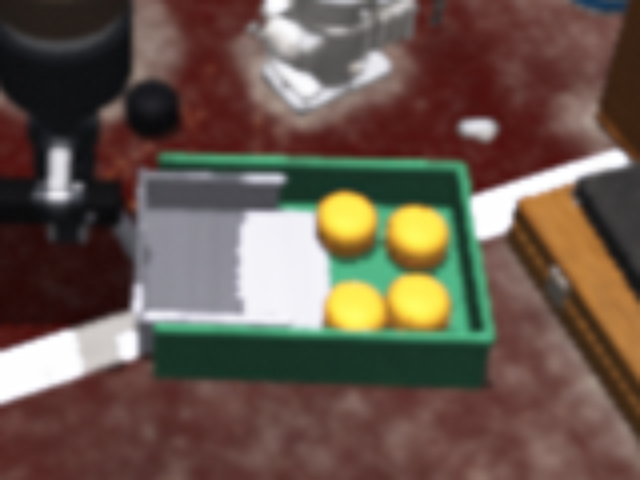

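The scoop lies inside the tray with its lip at (325,270), just meeting the first floats at (347,222) and (355,305). I push on with slightly less down-force.

Call:
{"name": "arm_command", "arguments": {"increments": [{"dx": -0.6,"dy": 0,"dz": -0.05,"wx": 0,"wy": 0,"wz": 0,"grip": 0},{"dx": -1.5,"dy": 0,"dz": -0.05,"wx": 0,"wy": 0,"wz": 0,"grip": 0},{"dx": -2.4,"dy": 0,"dz": -0.05,"wx": 0,"wy": 0,"wz": 0,"grip": 0},{"dx": -3.3,"dy": 0,"dz": -0.05,"wx": 0,"wy": 0,"wz": 0,"grip": 0},{"dx": -4.2,"dy": 0,"dz": -0.05,"wx": 0,"wy": 0,"wz": 0,"grip": 0},{"dx": -5.1,"dy": 0,"dz": -0.05,"wx": 0,"wy": 0,"wz": 0,"grip": 0},{"dx": -6,"dy": 0,"dz": -0.05,"wx": 0,"wy": 0,"wz": 0,"grip": 0},{"dx": -6.8,"dy": 0,"dz": -0.05,"wx": 0,"wy": 0,"wz": 0,"grip": 0},{"dx": -7.4,"dy": 0,"dz": -0.05,"wx": 0,"wy": 0,"wz": 0,"grip": 0},{"dx": -7.8,"dy": 0,"dz": -0.05,"wx": 0,"wy": 0,"wz": 0,"grip": 0}]}}

```text
clock: 7.15
eef_pos: [0.513, -0.2385, 0.0626]
tool_rot: [0.203, 0.979, 0.001, -0.002]
ft_force: [-0.4, 0.6, -5.0]
grip_width: 0.0194
grasp_force: 61.2
```

```bash
python3 - <<'E'
from look import *
np.set_printoptions(precision=4,suppress=True)
s=monitor.get_obs(); print(s['eef_pos'],s['tool_rot'],s['ft_force'],s['ft_torque'])
inc((.518,-.2406,s['eef_pos'][2]),-.407)
E
```

```text
[ 0.513  -0.2385  0.0626] [ 0.203   0.9792  0.0007 -0.0025] [-0.4303  0.6452 -5.0498] [0.3849 0.7099 0.0499]
d [-0.54  0.01 -0.  ] w [ 0.    -0.005 -0.002]
```

Call:
{"name": "arm_command", "arguments": {"increments": [{"dx": -0.3,"dy": 0,"dz": 0,"wx": 0,"wy": 0,"wz": 0,"grip": 0},{"dx": -0.5,"dy": 0,"dz": 0,"wx": 0,"wy": 0,"wz": 0,"grip": 0},{"dx": -0.7,"dy": 0,"dz": 0,"wx": 0,"wy": 0,"wz": 0,"grip": 0},{"dx": -0.7,"dy": 0,"dz": 0,"wx": 0,"wy": 0,"wz": 0,"grip": 0}]}}

```text
clock: 7.55
eef_pos: [0.518, -0.2404, 0.0621]
tool_rot: [0.203, 0.979, 0.001, -0.005]
ft_force: [-10.2, 6.5, 6.2]
grip_width: 0.0193
grasp_force: 62.6
```

```bash
python3 - <<'E'
from look import *
np.set_printoptions(precision=4,suppress=True)
s=monitor.get_obs(); print(s['eef_pos'],s['tool_rot'],s['ft_force'],s['ft_torque'])
c=snap('s4','side'); cv2.imwrite('pics/s4c.png',cv2.resize(c['p'][230:350,250:410,::-1],(640,480)))
w=W(c); h=cv2.cvtColor(c['p'],cv2.COLOR_RGB2HSV)
T=np.array([.5777,-.2663]);y=-.407; e=np.array([np.cos(y),np.sin(y)]);n=np.array([-e[1],e[0]])
m=(h[...,0]>15)&(h[...,0]<32)&(h[...,1]>120)&(h[...,2]>120)
for b,st,ce in blobs(m,30):
    q=np.median(w[b],0); d=q[:2]-T
    if abs(d@e)<.12 and abs(d@n)<.08: print(ce,d@e,d@n,q[2])
d=w[...,:2]-T; sx=d@e; sy=d@n; Z=w[...,2]; gm=(h[...,1]<50)
for a in(-.02,.0,.02,.04,.06,.08):
    q=gm&(abs(sx-a)<.006)&(abs(sy)<.045)&(Z<.03); print(a,q.sum(),np.median(Z[q]) if q.any() else None)
E
```

```text
[ 0.518  -0.2404  0.0621] [ 0.2031  0.9791  0.0013 -0.0049] [-10.1627   6.475    6.1853] [ 1.3302  2.5565 -0.177 ]
[352.976  296.4423] 0.06062689060817534 -0.012132994128360214 0.04065313775819973
-0.02 67 0.012876225904905114
0.0 118 0.013333273843218696
0.02 82 0.01329814722003786
0.04 27 0.01426170324445164
0.06 9 0.01509469288230969
0.08 4 0.014594837279265194
```

View pics/s4c.png

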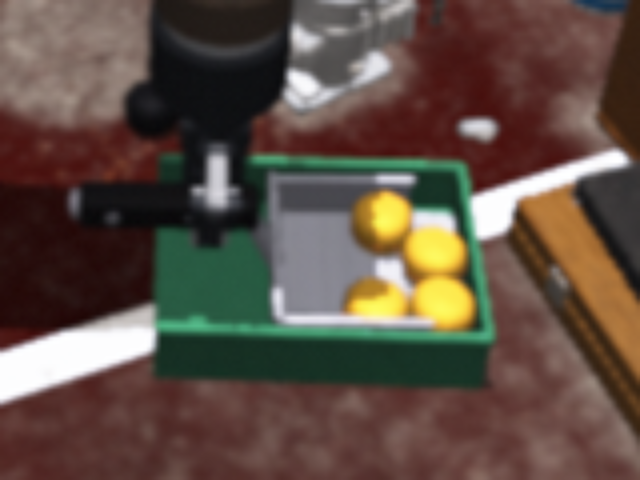

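All four floats ((382,218), (435,252), (375,300), (443,300)) are on the pan and the lip is at the back wall. I lift while tilting the mouth up.

```bash
python3 - <<'E'
from look import *
s=monitor.get_obs(); y=-.407; P=s['eef_pos']; e=np.array([np.cos(y),np.sin(y),0])
L=P+R.from_euler('z',y).apply([.155,0,-.0521])
for h,a,b in((.004,-.02,.002),(.01,-.05,.003),(.018,-.08,.004),(.028,-.12,.005),(.04,-.16,.006),(.055,-.2,.008),(.075,-.2,.01),(.095,-.2,.02)):
    S=R.from_euler('z',y)*R.from_euler('y',a); p=L-e*b+[0,0,h]+S.apply([-.155,0,.0521])
    inc(p,y,a,frm=(P,y,0))
E
```

```text
d [ 0.3  -0.   -0.09] w [ 0.   -0.02  0.  ]
d [ 0.54 -0.   -0.22] w [ 0.   -0.05  0.  ]
d [ 0.77  0.   -0.54] w [ 0.   -0.08 -0.  ]
d [ 1.01  0.   -0.91] w [ 0.   -0.12  0.  ]
d [ 1.23  0.   -1.46] w [ 0.   -0.16  0.  ]
d [ 1.53  0.   -2.32] w [ 0.  -0.2  0. ]
d [ 1.73 -0.   -4.32] w [ 0.  -0.2  0. ]
d [ 2.73  0.   -6.32] w [ 0.  -0.2  0. ]
```

Call:
{"name": "arm_command", "arguments": {"increments": [{"dx": 0.3,"dy": 0,"dz": -0.1,"wx": 0,"wy": -0.02,"wz": 0,"grip": 0},{"dx": 0.5,"dy": 0,"dz": -0.25,"wx": 0,"wy": -0.05,"wz": 0,"grip": 0},{"dx": 0.75,"dy": 0,"dz": -0.55,"wx": 0,"wy": -0.08,"wz": 0,"grip": 0},{"dx": 1,"dy": 0,"dz": -0.9,"wx": 0,"wy": -0.12,"wz": 0,"grip": 0},{"dx": 1.25,"dy": 0,"dz": -1.45,"wx": 0,"wy": -0.16,"wz": 0,"grip": 0},{"dx": 1.5,"dy": 0,"dz": -2.3,"wx": 0,"wy": -0.2,"wz": 0,"grip": 0},{"dx": 1.6,"dy": 0,"dz": -3.3,"wx": 0,"wy": -0.2,"wz": 0,"grip": 0},{"dx": 1.7,"dy": 0,"dz": -4.3,"wx": 0,"wy": -0.2,"wz": 0,"grip": 0},{"dx": 1.8,"dy": 0,"dz": -5.3,"wx": 0,"wy": -0.2,"wz": 0,"grip": 0},{"dx": 2,"dy": 0,"dz": -6,"wx": 0,"wy": -0.2,"wz": 0,"grip": 0}]}}

```text
clock: 8.6
eef_pos: [0.505, -0.2352, 0.1248]
tool_rot: [0.202, 0.974, -0.021, 0.099]
ft_force: [0.6, -0.7, -3.3]
grip_width: 0.0191
grasp_force: 61.2
```

```bash
python3 - <<'E'
from look import *
np.set_printoptions(precision=4,suppress=True)
s=monitor.get_obs(); print(s['eef_pos'],R.from_quat(s['tool_rot']).as_matrix(),s['ft_force'],s['joint_pos'])
c=snap('s5','side'); c2=snap('t5','top')
cv2.imwrite('pics/s5c.png',np.hstack([cv2.resize(c['p'][200:340,240:400,::-1],(400,350)),cv2.resize(c2['p'][130:270,300:460,::-1],(400,350))]))
E
```

```text
[ 0.505  -0.2352  0.1248] [[-0.899   0.3974  0.1841]
 [ 0.3893  0.9176 -0.0798]
 [-0.2006 -0.0001 -0.9797]] [ 0.6043 -0.69   -3.3204] [-0.4392  0.2785 -0.2591  0.8312  0.006  -0.0298]
```

View pics/s5c.png

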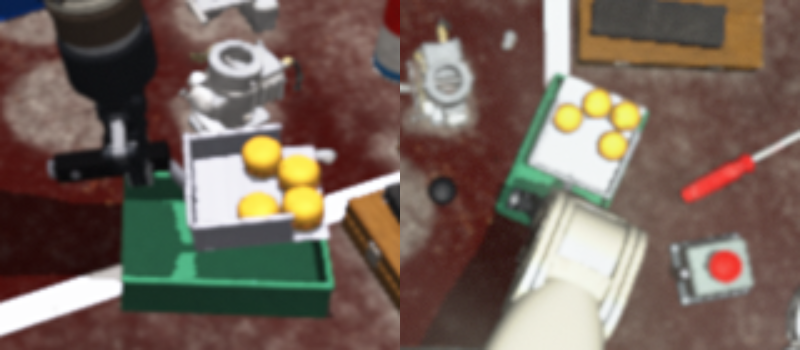

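The tray is empty and all four floats lie on the scoop, seen left at (262,155), (298,170), (258,208) and (303,207). I plan a slow carry to the tub.

```bash
cat > path.py <<'E'
from look import *
from scipy.interpolate import CubicSpline
def rows(wp,per):
    "wp: rows [x,y,z,yaw,pitch]; smooth path, per rows each call"
    wp=np.array(wp); f=CubicSpline(np.linspace(0,1,len(wp)),wp,bc_type='natural')
    s=np.linspace(0,1,sum(per)+1); s=s*s*(3-2*s); Q=f(s); i=0
    for n in per:
        print('call',np.round(Q[i],4))
        for k in range(1,n+1): inc(Q[i+k][:3],*Q[i+k][3:],frm=(Q[i][:3],*Q[i][3:]))
        i+=n
E
python3 - <<'E'
from path import *
c=load('t5'); w=W(c); X,Y,Z=w[...,0],w[...,1],w[...,2]
m=(X>.3)&(X<.72)&(Y>-.2)&(Y<.35)&(Z<.3)
m2=m&(abs(X-.5)<.25)
for a in np.arange(-.2,.35,.05):
    q=m&(Y>a)&(Y<a+.05); print(round(a,2),np.percentile(Z[q],99.5).round(3),end='; ')
print()
s=monitor.get_obs(); print(s['eef_pos'])
rows([[.505,-.2352,.125,-.407,-.2],[.45,-.17,.195,0,-.2],[.46,-.05,.20,.8,-.2],[.566,.0436,.18,1.649,-.2]],[10,10,10,5])
E
```

```text
-0.2 0.292; -0.15 0.104; -0.1 0.104; -0.05 0.119; -0.0 0.197; 0.05 0.199; 0.1 0.147; 0.15 0.117; 0.2 0.116; 0.25 0.195; 0.3 0.2; 
[ 0.50491605 -0.23521863  0.1249055 ]
call [ 0.505  -0.2352  0.125  -0.407  -0.2   ]
d [ 0.04  0.01 -0.07] w [-0.     0.    -0.002]
d [ 0.17  0.05 -0.28] w [-0.002 -0.    -0.008]
d [ 0.38  0.12 -0.62] w [-0.004  0.    -0.019]
d [ 0.67  0.21 -1.08] w [-0.007 -0.    -0.033]
d [ 1.02  0.32 -1.65] w [-0.01 -0.   -0.05]
d [ 1.43  0.46 -2.32] w [-0.014 -0.    -0.071]
d [ 1.91  0.64 -3.07] w [-0.02  -0.    -0.096]
d [ 2.44  0.87 -3.88] w [-0.025 -0.    -0.126]
d [ 3.02  1.16 -4.73] w [-0.032 -0.    -0.16 ]
d [ 3.64  1.52 -5.6 ] w [-0.04  -0.    -0.199]
call [ 0.4681 -0.2027  0.1727 -0.204  -0.2   ]
d [ 0.55  0.62 -0.84] w [-0.009 -0.    -0.046]
d [ 1.1   1.37 -1.63] w [-0.02  -0.    -0.099]
d [ 1.65  2.27 -2.33] w [-0.033 -0.    -0.162]
d [ 2.18  3.35 -2.93] w [-0.047 -0.    -0.234]
d [ 2.68  4.61 -3.39] w [-0.064 -0.    -0.317]
d [ 3.11  6.03 -3.71] w [-0.083 -0.    -0.409]
d [ 3.46  7.56 -3.9 ] w [-0.103 -0.    -0.508]
d [ 3.68  9.18 -3.97] w [-0.124 -0.    -0.
[... 206 characters left out ...]
   0.91] w [-0.043 -0.    -0.212]
d [-4.16  1.97  1.4 ] w [-0.063 -0.    -0.312]
d [-5.6   2.27  1.91] w [-0.083  0.    -0.408]
d [-7.02  2.46  2.41] w [-0.101 -0.    -0.498]
d [-8.39  2.55  2.9 ] w [-0.118 -0.    -0.582]
d [-9.7   2.58  3.36] w [-0.134 -0.    -0.66 ]
d [-10.91   2.57   3.8 ] w [-0.148 -0.    -0.732]
d [-12.02   2.53   4.2 ] w [-0.161  0.    -0.796]
d [-12.99   2.48   4.55] w [-0.173  0.    -0.852]
call [ 0.5449  0.0298  0.1837  1.51   -0.2   ]
d [-0.49 -0.7   0.23] w [-0.01   0.    -0.047]
d [-0.88 -1.26  0.41] w [-0.017 -0.    -0.085]
d [-1.17 -1.67  0.55] w [-0.023  0.    -0.113]
d [-1.34 -1.93  0.63] w [-0.026  0.    -0.13 ]
d [-1.4  -2.02  0.66] w [-0.028  0.    -0.136]
```

Call:
{"name": "arm_command", "arguments": {"increments": [{"dx": 0.17,"dy": 0.05,"dz": -0.3,"wx": 0,"wy": 0,"wz": -0.01,"grip": 0},{"dx": 0.5,"dy": 0.15,"dz": -0.8,"wx": -0.005,"wy": 0,"wz": -0.024,"grip": 0},{"dx": 1,"dy": 0.3,"dz": -1.6,"wx": -0.01,"wy": 0,"wz": -0.05,"grip": 0},{"dx": 1.5,"dy": 0.5,"dz": -2.4,"wx": -0.015,"wy": 0,"wz": -0.075,"grip": 0},{"dx": 2,"dy": 0.7,"dz": -3.2,"wx": -0.02,"wy": 0,"wz": -0.1,"grip": 0},{"dx": 2.5,"dy": 0.9,"dz": -4,"wx": -0.026,"wy": 0,"wz": -0.13,"grip": 0},{"dx": 3.05,"dy": 1.15,"dz": -4.8,"wx": -0.033,"wy": 0,"wz": -0.163,"grip": 0},{"dx": 3.65,"dy": 1.5,"dz": -5.6,"wx": -0.04,"wy": 0,"wz": -0.2,"grip": 0}]}}

```text
clock: 9.5
eef_pos: [0.4662, -0.202, 0.1718]
tool_rot: [0.1, 0.99, -0.011, 0.1]
ft_force: [0.4, 1.3, -3.0]
grip_width: 0.0192
grasp_force: 61.2
```

Call:
{"name": "arm_command", "arguments": {"increments": [{"dx": 0.55,"dy": 0.6,"dz": -0.85,"wx": -0.009,"wy": 0,"wz": -0.046,"grip": 0},{"dx": 1.1,"dy": 1.35,"dz": -1.65,"wx": -0.02,"wy": 0,"wz": -0.1,"grip": 0},{"dx": 1.65,"dy": 2.25,"dz": -2.35,"wx": -0.033,"wy": 0,"wz": -0.162,"grip": 0},{"dx": 2.2,"dy": 3.35,"dz": -2.95,"wx": -0.047,"wy": 0,"wz": -0.234,"grip": 0},{"dx": 2.7,"dy": 4.6,"dz": -3.4,"wx": -0.064,"wy": 0,"wz": -0.317,"grip": 0},{"dx": 3.1,"dy": 6.05,"dz": -3.7,"wx": -0.083,"wy": 0,"wz": -0.409,"grip": 0},{"dx": 3.45,"dy": 7.55,"dz": -3.9,"wx": -0.103,"wy": 0,"wz": -0.508,"grip": 0},{"dx": 3.7,"dy": 9.2,"dz": -3.95,"wx": -0.124,"wy": 0,"wz": -0.612,"grip": 0},{"dx": 3.75,"dy": 10.85,"dz": -3.95,"wx": -0.146,"wy": 0,"wz": -0.72,"grip": 0},{"dx": 3.7,"dy": 12.5,"dz": -3.8,"wx": -0.168,"wy": 0,"wz": -0.828,"grip": 0}]}}

```text
clock: 10.5
eef_pos: [0.449, -0.0705, 0.2017]
tool_rot: [-0.316, 0.944, 0.031, 0.095]
ft_force: [1.3, -0.3, -3.2]
grip_width: 0.0192
grasp_force: 61.2
```

Call:
{"name": "arm_command", "arguments": {"increments": [{"dx": -1.35,"dy": 0.85,"dz": 0.45,"wx": -0.022,"wy": 0,"wz": -0.108,"grip": 0},{"dx": -2.75,"dy": 1.5,"dz": 0.9,"wx": -0.043,"wy": 0,"wz": -0.212,"grip": 0},{"dx": -4.15,"dy": 1.95,"dz": 1.4,"wx": -0.063,"wy": 0,"wz": -0.312,"grip": 0},{"dx": -5.6,"dy": 2.25,"dz": 1.9,"wx": -0.083,"wy": 0,"wz": -0.408,"grip": 0},{"dx": -7,"dy": 2.45,"dz": 2.4,"wx": -0.101,"wy": 0,"wz": -0.498,"grip": 0},{"dx": -8.4,"dy": 2.55,"dz": 2.9,"wx": -0.118,"wy": 0,"wz": -0.582,"grip": 0},{"dx": -9.7,"dy": 2.6,"dz": 3.35,"wx": -0.134,"wy": 0,"wz": -0.66,"grip": 0},{"dx": -10.9,"dy": 2.55,"dz": 3.8,"wx": -0.148,"wy": 0,"wz": -0.732,"grip": 0},{"dx": -12,"dy": 2.55,"dz": 4.2,"wx": -0.161,"wy": 0,"wz": -0.796,"grip": 0},{"dx": -13,"dy": 2.5,"dz": 4.55,"wx": -0.173,"wy": 0,"wz": -0.852,"grip": 0}]}}

```text
clock: 11.5
eef_pos: [0.5445, 0.0307, 0.1825]
tool_rot: [-0.683, 0.724, 0.067, 0.073]
ft_force: [0.5, 0.6, -4.2]
grip_width: 0.0193
grasp_force: 61.2
```

Call:
{"name": "arm_command", "arguments": {"increments": [{"dx": -0.5,"dy": -0.7,"dz": 0.25,"wx": -0.01,"wy": 0,"wz": -0.047,"grip": 0},{"dx": -0.9,"dy": -1.25,"dz": 0.4,"wx": -0.017,"wy": 0,"wz": -0.085,"grip": 0},{"dx": -1.2,"dy": -1.65,"dz": 0.55,"wx": -0.023,"wy": 0,"wz": -0.113,"grip": 0},{"dx": -1.4,"dy": -2,"dz": 0.65,"wx": -0.028,"wy": 0,"wz": -0.136,"grip": 0},{"dx": -1.4,"dy": -2,"dz": 0.65,"wx": -0.028,"wy": 0,"wz": -0.136,"grip": 0},{"dx": -1.4,"dy": -2,"dz": 0.65,"wx": -0.028,"wy": 0,"wz": -0.136,"grip": 0}]}}

```text
clock: 12.1
eef_pos: [0.5645, 0.0442, 0.1784]
tool_rot: [0.73, -0.676, -0.073, -0.067]
ft_force: [-0.3, -0.7, -3.4]
grip_width: 0.0194
grasp_force: 61.2
```

```bash
cat >> look.py <<'E'
def brass(c,X0=(.35,.75),Y0=(-.2,.4)):
    w=W(c); h=cv2.cvtColor(c['p'],cv2.COLOR_RGB2HSV); m=(h[...,0]>15)&(h[...,0]<32)&(h[...,1]>120)&(h[...,2]>110)
    for b,st,ce in blobs(m,20):
        q=np.median(w[b],0)
        if X0[0]<q[0]<X0[1] and Y0[0]<q[1]<Y0[1]: print('brass',ce.round(),st[4],q.round(4))
E
python3 - <<'E'
from look import *
np.set_printoptions(precision=4,suppress=True)
s=monitor.get_obs(); M=R.from_quat(s['tool_rot']).as_matrix(); print(s['clock'],s['eef_pos'],s['ft_force'],s['joint_pos'])
sx=-M[:,0]; print('yaw',np.arctan2(sx[1],sx[0]),'pitch',-np.arcsin(sx[2]),'roll',M[2,1])
for k in('side','top'):
    c=snap(k+'6',k); brass(c); w=W(c); P=w-s['eef_pos']; S=M@np.array([[-1,0,0],[0,1,0],[0,0,-1]])
    q=(P@S)+[-.095,0,.052]; h=cv2.cvtColor(c['p'],cv2.COLOR_RGB2HSV)
    m=(h[...,1]<60)&(abs(q[...,1])<.06)&(q[...,0]>-.055)&(q[...,0]<.08)&(q[...,2]>-.02)&(q[...,2]<.015)
    print(k,m.sum(), np.percentile(q[m][:,0],[1,99]), np.percentile(q[m][:,1],[1,99]))
    for a in (-.04,-.02,0,.02,.04):
        n=m&(abs(q[...,0]-a)<.01)&(abs(q[...,1])<.045)
        if n.sum()>4: print(a,n.sum(),np.median(q[n][:,2]))
E
```

```text
12.1 [0.5645 0.0442 0.1784] [-0.342  -0.6556 -3.4213] [-0.0276  0.4124  0.0927  1.2731  0.1983 -1.6778]
yaw 1.6479128975703228 pitch -0.19948453520763376 roll 0.0008570639156437326
brass [253. 153.] 226 [0.5337 0.1694 0.1805]
brass [267. 157.] 33 [0.5686 0.143  0.1755]
side 164 [-0.0548  0.0611] [-0.0494  0.0552]
-0.02 29 0.003515836711369777
0 52 0.0038123183829262414
0.02 9 0.0028713235650992402
brass [228. 193.] 424 [0.5679 0.1679 0.1817]
top 729 [-0.0525  0.0588] [-0.0509  0.0529]
-0.04 198 0.003498684353851103
-0.02 179 0.0033504017390911384
0 72 0.004825844027730078
0.02 61 0.0049713987084917186
0.04 49 0.0036781248811612877
```

```bash
cat > tip.py <<'E'
from look import *
y=1.649; u=np.array([np.cos(y),np.sin(y)]); L0=np.array([.5505,.240])-.035*u
def tcp(a,z,back=0):
    S=R.from_euler('z',y)*R.from_euler('y',a); return np.r_[L0-back*u,z]+S.apply([-.155,0,.0521])
E
python3 - <<'E'
from tip import *
B=((-.18,.15),(-.14,.14),(-.1,.13),(-.05,.12),(0,.11),(.06,.10),(.12,.09),(.18,.08),(.24,.073),(.28,.07))
for a,z in B: inc(tcp(a,z),y,a)
print()
f=(tcp(*B[-1]),y,B[-1][0])
for a,z in((.32,.065),(.36,.062),(.40,.059),(.44,.056),(.48,.054),(.52,.052),(.56,.05),(.60,.05),(.64,.05),(.68,.05)): inc(tcp(a,z),y,a,frm=f)
E
```

```text
d [ 0.15 -0.15  0.47] w [ 0.001  0.02  -0.001]
d [ 0.11 -0.15  0.83] w [ 0.001  0.06  -0.001]
d [ 0.05 -0.15  1.21] w [ 0.001  0.1   -0.001]
d [-0.1  -0.15  1.46] w [ 0.001  0.15  -0.001]
d [-0.3  -0.15  1.72] w [ 0.001  0.2   -0.001]
d [-0.62 -0.15  1.86] w [ 0.001  0.26  -0.001]
d [-0.98 -0.15  2.04] w [ 0.001  0.32  -0.001]
d [-1.4  -0.15  2.26] w [ 0.001  0.38  -0.001]
d [-1.91 -0.15  2.21] w [ 0.001  0.44  -0.001]
d [-2.32 -0.15  2.04] w [ 0.001  0.48  -0.001]

d [-0.36  0.   -0.14] w [0.   0.04 0.  ]
d [-0.69  0.   -0.45] w [-0.    0.08 -0.  ]
d [-1.04  0.   -0.76] w [-0.    0.12 -0.  ]
d [-1.41  0.   -1.06] w [-0.    0.16  0.  ]
d [-1.79  0.   -1.44] w [-0.   0.2  0. ]
d [-2.18  0.   -1.81] w [ 0.    0.24 -0.  ]
d [-2.6   0.   -2.16] w [ 0.    0.28 -0.  ]
d [-2.98  0.   -2.69] w [0.   0.32 0.  ]
d [-3.38  0.   -3.2 ] w [-0.    0.36  0.  ]
d [-3.81  0.   -3.7 ] w [ 0.   0.4 -0. ]
```

Call:
{"name": "arm_command", "arguments": {"increments": [{"dx": 0.15,"dy": -0.15,"dz": 0.45,"wx": 0,"wy": 0.02,"wz": 0,"grip": 0},{"dx": 0.1,"dy": -0.15,"dz": 0.85,"wx": 0,"wy": 0.06,"wz": 0,"grip": 0},{"dx": 0.05,"dy": -0.15,"dz": 1.2,"wx": 0,"wy": 0.1,"wz": 0,"grip": 0},{"dx": -0.1,"dy": -0.15,"dz": 1.45,"wx": 0,"wy": 0.15,"wz": 0,"grip": 0},{"dx": -0.3,"dy": -0.15,"dz": 1.7,"wx": 0,"wy": 0.2,"wz": 0,"grip": 0},{"dx": -0.6,"dy": -0.15,"dz": 1.85,"wx": 0,"wy": 0.26,"wz": 0,"grip": 0},{"dx": -1,"dy": -0.15,"dz": 2.05,"wx": 0,"wy": 0.32,"wz": 0,"grip": 0},{"dx": -1.4,"dy": -0.15,"dz": 2.25,"wx": 0,"wy": 0.38,"wz": 0,"grip": 0},{"dx": -1.9,"dy": -0.15,"dz": 2.2,"wx": 0,"wy": 0.44,"wz": 0,"grip": 0},{"dx": -2.3,"dy": -0.15,"dz": 2.05,"wx": 0,"wy": 0.48,"wz": 0,"grip": 0}]}}

```text
clock: 13.2
eef_pos: [0.5635, 0.0722, 0.1622]
tool_rot: [0.727, -0.672, 0.102, 0.096]
ft_force: [0.2, -0.2, -4.2]
grip_width: 0.0193
grasp_force: 61.2
```

Call:
{"name": "arm_command", "arguments": {"increments": [{"dx": -0.35,"dy": 0,"dz": -0.15,"wx": 0,"wy": 0.04,"wz": 0,"grip": 0},{"dx": -0.7,"dy": 0,"dz": -0.45,"wx": 0,"wy": 0.08,"wz": 0,"grip": 0},{"dx": -1.05,"dy": 0,"dz": -0.75,"wx": 0,"wy": 0.12,"wz": 0,"grip": 0},{"dx": -1.4,"dy": 0,"dz": -1.05,"wx": 0,"wy": 0.16,"wz": 0,"grip": 0},{"dx": -1.8,"dy": 0,"dz": -1.45,"wx": 0,"wy": 0.2,"wz": 0,"grip": 0},{"dx": -2.2,"dy": 0,"dz": -1.8,"wx": 0,"wy": 0.24,"wz": 0,"grip": 0},{"dx": -2.6,"dy": 0,"dz": -2.15,"wx": 0,"wy": 0.28,"wz": 0,"grip": 0},{"dx": -3,"dy": 0,"dz": -2.7,"wx": 0,"wy": 0.32,"wz": 0,"grip": 0},{"dx": -3.4,"dy": 0,"dz": -3.2,"wx": 0,"wy": 0.36,"wz": 0,"grip": 0},{"dx": -3.8,"dy": 0,"dz": -3.7,"wx": 0,"wy": 0.4,"wz": 0,"grip": 0}]}}

```text
clock: 14.2
eef_pos: [0.5604, 0.1186, 0.1877]
tool_rot: [0.692, -0.641, 0.245, 0.226]
ft_force: [-0.3, 0.6, -2.4]
grip_width: 0.0189
grasp_force: 61.4
```

```bash
python3 - <<'E'
from tip import *
np.set_printoptions(precision=4,suppress=True)
s=monitor.get_obs(); print(s['clock'],s['eef_pos'],tcp(.68,.05),s['ft_force'],s['joint_pos'])
for k in('side','top'): print(k); brass(snap(k+'7',k))
for a,z in((.74,.05),(.8,.05),(.86,.05),(.92,.052),(.98,.055),(1.04,.058)): inc(tcp(a,z),y,a)
E
```

```text
14.2 [0.5604 0.1186 0.1877] [0.5601 0.1176 0.188 ] [-0.261   0.6202 -2.4282] [ 0.515   0.6229  0.2864  1.5644 -0.6055 -1.0288]
side
top
brass [202. 206.] 28 [0.5353 0.2648 0.0411]
brass [212. 211.] 69 [0.519  0.2316 0.0456]
d [-0.11  0.03 -0.88] w [0.001 0.061 0.002]
d [-0.5   0.03 -1.78] w [0.    0.121 0.002]
d [-0.95  0.03 -2.65] w [0.    0.181 0.002]
d [-1.33  0.03 -3.65] w [0.    0.241 0.002]
d [-1.69  0.03 -4.7 ] w [0.    0.301 0.002]
d [-2.1   0.03 -5.71] w [0.    0.361 0.002]
```

Call:
{"name": "arm_command", "arguments": {"increments": [{"dx": -0.1,"dy": 0,"dz": -0.9,"wx": 0,"wy": 0.06,"wz": 0,"grip": 0},{"dx": -0.5,"dy": 0,"dz": -1.8,"wx": 0,"wy": 0.12,"wz": 0,"grip": 0},{"dx": -0.95,"dy": 0,"dz": -2.65,"wx": 0,"wy": 0.18,"wz": 0,"grip": 0},{"dx": -1.3,"dy": 0,"dz": -3.65,"wx": 0,"wy": 0.24,"wz": 0,"grip": 0},{"dx": -1.7,"dy": 0,"dz": -4.7,"wx": 0,"wy": 0.3,"wz": 0,"grip": 0},{"dx": -1.7,"dy": 0,"dz": -4.7,"wx": 0,"wy": 0.3,"wz": 0,"grip": 0},{"dx": -1.7,"dy": 0,"dz": -4.7,"wx": 0,"wy": 0.3,"wz": 0,"grip": 0}]}}

```text
clock: 15.0
eef_pos: [0.5572, 0.1604, 0.2129]
tool_rot: [0.648, -0.6, 0.345, 0.319]
ft_force: [0.2, -1.1, -2.7]
grip_width: 0.0192
grasp_force: 61.6
```

```bash
python3 - <<'E'
from tip import *
np.set_printoptions(precision=4,suppress=True)
s=monitor.get_obs(); print(s['clock'],s['eef_pos'],tcp(.98,.055),s['ft_force'],s['joint_pos'])
for a,z,b in((.95,.08,.005),(.9,.11,.015),(.8,.14,.03),(.7,.16,.05),(.55,.17,.07),(.4,.17,.09),(.25,.17,.11),(.1,.17,.12),(0,.16,.13)): inc(tcp(a,z,b),y,a)
print(tcp(0,.16,.13))
E
```

```text
15.0 [0.5572 0.1604 0.2129] [0.5566 0.1622 0.2127] [ 0.1677 -1.1354 -2.7286] [ 0.6529  0.8346  0.5274  1.9438 -0.7691 -0.7111]
d [ 2.39  0.05 -0.66] w [ 0.001 -0.028  0.   ]
d [ 5.66  0.05 -0.72] w [ 0.001 -0.078  0.   ]
d [9.3  0.05 0.45] w [ 0.001 -0.178 -0.   ]
d [12.24  0.05  2.62] w [ 0.001 -0.278 -0.   ]
d [14.11  0.04  6.17] w [ 0.001 -0.428 -0.   ]
d [14.79  0.04 10.24] w [ 0.001 -0.578 -0.   ]
d [15.12  0.03 14.22] w [ 0.001 -0.728 -0.   ]
d [14.55  0.03 17.22] w [ 0.001 -0.878 -0.   ]
d [13.35  0.02 19.96] w [ 0.001 -0.978 -0.001]
[ 0.5755 -0.079   0.2121]
```

Call:
{"name": "arm_command", "arguments": {"increments": [{"dx": 2.4,"dy": 0,"dz": -0.65,"wx": 0,"wy": -0.03,"wz": 0,"grip": 0},{"dx": 5.65,"dy": 0,"dz": -0.7,"wx": 0,"wy": -0.08,"wz": 0,"grip": 0},{"dx": 9.3,"dy": 0,"dz": 0.45,"wx": 0,"wy": -0.18,"wz": 0,"grip": 0},{"dx": 12.2,"dy": 0,"dz": 2.6,"wx": 0,"wy": -0.28,"wz": 0,"grip": 0},{"dx": 14.1,"dy": 0,"dz": 6.2,"wx": 0,"wy": -0.42,"wz": 0,"grip": 0},{"dx": 14.8,"dy": 0,"dz": 10.2,"wx": 0,"wy": -0.56,"wz": 0,"grip": 0},{"dx": 15.1,"dy": 0,"dz": 14.2,"wx": 0,"wy": -0.7,"wz": 0,"grip": 0},{"dx": 14.5,"dy": 0,"dz": 17.2,"wx": 0,"wy": -0.84,"wz": 0,"grip": 0},{"dx": 13.35,"dy": 0,"dz": 20,"wx": 0,"wy": -0.978,"wz": 0,"grip": 0},{"dx": 13.35,"dy": 0,"dz": 20,"wx": 0,"wy": -0.978,"wz": 0,"grip": 0}]}}

```text
clock: 16.0
eef_pos: [0.5728, -0.0878, 0.2111]
tool_rot: [0.73, -0.684, -0.0, 0.002]
ft_force: [-0.3, -0.0, -3.4]
grip_width: 0.019
grasp_force: 61.4
```

```bash
python3 - <<'E'
from path import *
np.set_printoptions(precision=4,suppress=True)
s=monitor.get_obs(); print(s['clock'],s['eef_pos'],s['ft_force'],s['joint_pos'])
for k in('side','top'): print(k); brass(snap(k+'8',k))
s=monitor.get_obs(); M=R.from_quat(s['tool_rot']).as_matrix(); sx=-M[:,0]; yw=np.arctan2(sx[1],sx[0]); pt=-np.arcsin(sx[2]); print(s['eef_pos'],yw,pt)
rows([[*s['eef_pos'],yw,pt],[.47,-.03,.20,.75,0],[.44,.0186,.115,-.1325,0]],[9,9])
E
```

```text
16.0 [ 0.5728 -0.0878  0.2111] [-0.2954 -0.0293 -3.4302] [-0.1504  0.4106  0.1921  1.3555 -0.0032 -1.7868]
side
brass [252. 177.] 124 [0.5519 0.2553 0.0352]
brass [234. 179.] 52 [0.4957 0.2561 0.044 ]
top
brass [227. 184.] 58 [0.6047 0.1847 0.0462]
brass [203. 197.] 169 [0.5615 0.2626 0.0378]
brass [202. 219.] 72 [0.493  0.2634 0.0444]
[ 0.5744 -0.0828  0.2134] 1.6431430842859451 0.0030441775218011113
call [ 0.5744 -0.0828  0.2134  1.6431  0.003 ]
d [-0.11  0.21 -0.01] w [-0.    -0.     0.016]
d [-0.43  0.81 -0.03] w [-0.    -0.     0.061]
d [-0.93  1.75 -0.06] w [-0.    -0.001  0.133]
d [-1.57  2.97 -0.09] w [-0.001 -0.001  0.226]
d [-2.35  4.38 -0.08] w [-0.001 -0.001  0.338]
d [-3.21  5.9   0.01] w [-0.001 -0.002  0.464]
d [-4.13  7.43  0.23] w [-0.001 -0.002  0.601]
d [-5.08  8.84  0.65] w [-0.001 -0.003  0.746]
d [-6.02 10.04  1.32] w [-0.001 -0.003  0.893]
call [ 0.47 -0.03  0.2   0.75  0.  ]
d [0.14 1.27 0.96] w [ 0.    -0.     0.147]
d [0.11 2.33 2.13] w [ 0.   -0.    0.29]
d [-0.05  3.21  3.41] w [ 0.    -0.     0.426]
d [-0.28  3.92  4.71] w [ 0.   -0.    0.55]
d [-0.53  4.51  5.93] w [ 0.   -0.    0.66]
d [-0.77  4.97  6.98] w [ 0.    -0.     0.752]
d [-0.95  5.31  7.79] w [ 0.    -0.     0.822]
d [-1.07  5.53  8.32] w [ 0.    -0.     0.867]
d [-1.12  5.6   8.5 ] w [ 0.    -0.     0.883]
```

Call:
{"name": "arm_command", "arguments": {"increments": [{"dx": -0.1,"dy": 0.2,"dz": 0,"wx": 0,"wy": 0,"wz": 0.02,"grip": 0},{"dx": -0.45,"dy": 0.8,"dz": 0,"wx": 0,"wy": 0,"wz": 0.06,"grip": 0},{"dx": -0.95,"dy": 1.75,"dz": 0,"wx": 0,"wy": 0,"wz": 0.135,"grip": 0},{"dx": -1.6,"dy": 3,"dz": -0.1,"wx": 0,"wy": 0,"wz": 0.23,"grip": 0},{"dx": -2.35,"dy": 4.4,"dz": -0.1,"wx": 0,"wy": 0,"wz": 0.34,"grip": 0},{"dx": -3.2,"dy": 5.9,"dz": 0,"wx": 0,"wy": 0,"wz": 0.465,"grip": 0},{"dx": -4.15,"dy": 7.45,"dz": 0.2,"wx": 0,"wy": 0,"wz": 0.6,"grip": 0},{"dx": -5.1,"dy": 8.85,"dz": 0.65,"wx": 0,"wy": 0,"wz": 0.745,"grip": 0},{"dx": -6,"dy": 10.05,"dz": 1.3,"wx": 0,"wy": 0,"wz": 0.893,"grip": 0}]}}

```text
clock: 17.0
eef_pos: [0.4705, -0.0252, 0.2015]
tool_rot: [-0.368, 0.93, -0.002, 0.001]
ft_force: [1.1, 0.3, -3.5]
grip_width: 0.0191
grasp_force: 61.5
```

Call:
{"name": "arm_command", "arguments": {"increments": [{"dx": 0.15,"dy": 1.25,"dz": 0.95,"wx": 0,"wy": 0,"wz": 0.147,"grip": 0},{"dx": 0.1,"dy": 2.35,"dz": 2.15,"wx": 0,"wy": 0,"wz": 0.29,"grip": 0},{"dx": -0.05,"dy": 3.2,"dz": 3.4,"wx": 0,"wy": 0,"wz": 0.425,"grip": 0},{"dx": -0.3,"dy": 3.9,"dz": 4.7,"wx": 0,"wy": 0,"wz": 0.55,"grip": 0},{"dx": -0.55,"dy": 4.5,"dz": 5.95,"wx": 0,"wy": 0,"wz": 0.66,"grip": 0},{"dx": -0.75,"dy": 4.95,"dz": 7,"wx": 0,"wy": 0,"wz": 0.75,"grip": 0},{"dx": -0.95,"dy": 5.3,"dz": 7.8,"wx": 0,"wy": 0,"wz": 0.82,"grip": 0},{"dx": -1.1,"dy": 5.55,"dz": 8.3,"wx": 0,"wy": 0,"wz": 0.865,"grip": 0},{"dx": -1.1,"dy": 5.6,"dz": 8.5,"wx": 0,"wy": 0,"wz": 0.883,"grip": 0},{"dx": -1.1,"dy": 5.6,"dz": 8.5,"wx": 0,"wy": 0,"wz": 0.883,"grip": 0}]}}

```text
clock: 18.0
eef_pos: [0.4404, 0.0219, 0.1156]
tool_rot: [0.062, 0.998, -0.001, 0.0]
ft_force: [-0.1, -0.1, -2.6]
grip_width: 0.0188
grasp_force: 61.4
```

Call:
{"name": "arm_command", "arguments": {"increments": [{"dx": 0,"dy": 0,"dz": 0,"wx": 0,"wy": 0,"wz": 0,"grip": 0},{"dx": 0,"dy": 0,"dz": 0,"wx": 0,"wy": 0,"wz": 0,"grip": 0},{"dx": 0,"dy": 0,"dz": 0,"wx": 0,"wy": 0,"wz": 0,"grip": 0}]}}

```text
clock: 18.3
eef_pos: [0.4407, 0.0207, 0.1154]
tool_rot: [0.064, 0.998, -0.001, 0.0]
ft_force: [0.4, 0.1, -2.3]
grip_width: 0.019
grasp_force: 61.4
```

```bash
python3 - <<'E'
from look import *
np.set_printoptions(precision=4,suppress=True)
s=monitor.get_obs(); print(s['clock'],s['eef_pos'],s['ft_force'],s['joint_pos'])
M=R.from_quat(s['tool_rot']).as_matrix(); inc((.44,.0186,.0537),-.1325)
for k in('side','top'):
    c=snap(k+'9',k); brass(c); w=W(c); P=w-s['eef_pos']; S=M@np.array([[-1,0,0],[0,1,0],[0,0,-1]])
    q=(P@S)+[-.095,0,.052]; h=cv2.cvtColor(c['p'],cv2.COLOR_RGB2HSV)
    m=(h[...,1]<60)&(abs(q[...,1])<.045)&(q[...,0]>-.055)&(q[...,0]<.08)&(q[...,2]>-.02)&(q[...,2]<.02)
    for a in (-.04,-.02,0,.02,.04):
        n=m&(abs(q[...,0]-a)<.01)
        if n.sum()>4: print(a,n.sum(),np.median(q[n][:,2]), np.median(w[n][:,2]))
E
```

```text
18.3 [0.4407 0.0207 0.1154] [ 0.4054  0.1351 -2.3432] [ 0.0484  0.2165 -0.3466  1.0076 -0.0022  0.176 ]
d [ 0.05 -0.2   6.17] w [-0.002  0.     0.005]
brass [253. 177.] 145 [0.5548 0.2543 0.0356]
-0.04 89 0.0037995380742955956 0.06718131825048812
-0.02 95 0.004201794585081839 0.06755546352418129
0 94 0.0042343142715482035 0.06766089233754896
0.02 97 0.0045657966037715506 0.06794375722806856
0.04 128 0.004332476625562753 0.06777422234055308
brass [227. 184.] 57 [0.605  0.1849 0.0465]
brass [203. 197.] 167 [0.562  0.2628 0.0372]
brass [202. 219.] 67 [0.4928 0.2626 0.0456]
-0.04 8 0.004711595476521814 0.0682280411620122
-0.02 31 0.0030902816031573854 0.06652318812866986
0 154 0.00399262934508593 0.06747182581040512
0.02 185 0.005073458016490839 0.06849155512221339
0.04 178 0.004616329573107866 0.0680681491353885
```

Call:
{"name": "arm_command", "arguments": {"increments": [{"dx": 0,"dy": -0.1,"dz": 1.5,"wx": 0,"wy": 0,"wz": 0,"grip": 0},{"dx": 0,"dy": -0.1,"dz": 3,"wx": 0,"wy": 0,"wz": 0,"grip": 0},{"dx": 0,"dy": -0.1,"dz": 4.5,"wx": 0,"wy": 0,"wz": 0,"grip": 0},{"dx": 0,"dy": -0.1,"dz": 5.5,"wx": 0,"wy": 0,"wz": 0,"grip": 0},{"dx": 0,"dy": -0.1,"dz": 6,"wx": 0,"wy": 0,"wz": 0,"grip": 0},{"dx": 0,"dy": -0.1,"dz": 6.1,"wx": 0,"wy": 0,"wz": 0,"grip": 0},{"dx": 0,"dy": -0.1,"dz": 6.1,"wx": 0,"wy": 0,"wz": 0,"grip": 0}]}}

```text
clock: 19.1
eef_pos: [0.4406, 0.0195, 0.0543]
tool_rot: [0.064, 0.998, -0.001, -0.0]
ft_force: [-0.2, -0.0, -2.8]
grip_width: 0.0193
grasp_force: 61.4
```

Call:
{"name": "arm_command", "arguments": {"increments": [{"dx": 0,"dy": 0,"dz": 0.1,"wx": 0,"wy": 0,"wz": 0,"grip": 0},{"dx": 0,"dy": 0,"dz": 0.1,"wx": 0,"wy": 0,"wz": 0,"grip": 0},{"dx": 0,"dy": 0,"dz": 0.1,"wx": 0,"wy": 0,"wz": 0,"grip": 0}]}}

```text
clock: 19.4
eef_pos: [0.4405, 0.0196, 0.0534]
tool_rot: [0.064, 0.998, -0.001, 0.0]
ft_force: [0.6, -0.3, -2.4]
grip_width: 0.019
grasp_force: 61.4
```

Call:
{"name": "arm_command", "arguments": {"increments": [{"dx": 0,"dy": 0,"dz": 0.08,"wx": 0,"wy": 0,"wz": 0,"grip": 0},{"dx": 0,"dy": 0,"dz": 0.16,"wx": 0,"wy": 0,"wz": 0,"grip": 0},{"dx": 0,"dy": 0,"dz": 0.16,"wx": 0,"wy": 0,"wz": 0,"grip": 0}]}}

```text
clock: 19.7
eef_pos: [0.4404, 0.0196, 0.052]
tool_rot: [0.064, 0.998, -0.001, 0.0]
ft_force: [-1.6, -0.3, 3.9]
grip_width: 0.019
grasp_force: 62.4
```

Call:
{"name": "arm_command", "arguments": {"increments": [{"dx": 0,"dy": 0,"dz": 0,"wx": 0,"wy": 0,"wz": 0,"grip": 2.5},{"dx": 0,"dy": 0,"dz": 0,"wx": 0,"wy": 0,"wz": 0,"grip": 4},{"dx": 0,"dy": 0,"dz": 0,"wx": 0,"wy": 0,"wz": 0,"grip": 6},{"dx": 0,"dy": 0,"dz": 0,"wx": 0,"wy": 0,"wz": 0,"grip": 6},{"dx": 0,"dy": 0,"dz": 0,"wx": 0,"wy": 0,"wz": 0,"grip": 6}]}}

```text
clock: 20.2
eef_pos: [0.4403, 0.0195, 0.0514]
tool_rot: [0.064, 0.998, -0.001, -0.0]
ft_force: [-0.5, 0.1, 0.6]
grip_width: 0.06
grasp_force: 0.0
```

Call:
{"name": "arm_command", "arguments": {"increments": [{"dx": 0,"dy": 0,"dz": -1,"wx": 0,"wy": 0,"wz": 0,"grip": 6},{"dx": 0,"dy": 0,"dz": -3,"wx": 0,"wy": 0,"wz": 0,"grip": 6},{"dx": 0,"dy": 0,"dz": -6,"wx": 0,"wy": 0,"wz": 0,"grip": 6},{"dx": 0,"dy": 0,"dz": -9,"wx": 0,"wy": 0,"wz": 0,"grip": 6},{"dx": 0,"dy": 0,"dz": -12,"wx": 0,"wy": 0,"wz": 0,"grip": 6},{"dx": 0,"dy": 0,"dz": -13,"wx": 0,"wy": 0,"wz": 0,"grip": 3},{"dx": 0,"dy": 0,"dz": -13,"wx": 0,"wy": 0,"wz": 0,"grip": 0},{"dx": 0,"dy": 0,"dz": -13,"wx": 0,"wy": 0,"wz": 0,"grip": 0},{"dx": 0,"dy": 0,"dz": -13,"wx": 0,"wy": 0,"wz": 0,"grip": 0}]}}

```text
clock: 21.1
eef_pos: [0.4391, 0.0198, 0.1799]
tool_rot: [0.064, 0.998, -0.001, -0.002]
ft_force: [0.4, 0.1, 0.0]
grip_width: 0.0021
grasp_force: 0.0
```

```bash
python3 - <<'E'
from look import *
np.set_printoptions(precision=4,suppress=True)
s=monitor.get_obs(); print(s['clock'],s['eef_pos'],s['ft_force'],s['grip_width'],s['joint_pos'])
c=snap('side10','side'); w=W(c); X,Y,Z=w[...,0],w[...,1],w[...,2]; h=cv2.cvtColor(c['p'],cv2.COLOR_RGB2HSV)
m=(X>.35)&(X<.475)&(Y>-.03)&(Y<.06)&(Z>.055)&(Z<.1)&(h[...,2]<80); q=w[m]; print('handle',len(q),cv2.minAreaRect((q[:,:2]*1000).astype(np.float32)),np.percentile(q[:,2],90))
m=(X>.5)&(X<.58)&(abs(Y)<.04)&(Z<.02); print('pan floor z',np.median(Z[m]))
# counter plunger
for k in('side10','top0','side0'):
    c=load(k); w=W(c); h=cv2.cvtColor(c['p'],cv2.COLOR_RGB2HSV); red=((h[...,0]<8)|(h[...,0]>172))&(h[...,1]>150)&(abs(w[...,0]-.44)<.06)&(abs(w[...,1]+.447)<.06)&(w[...,2]>.07)
    q=w[red&(w[...,2]>.09)]; print(k,'plunger',red.sum(),q[:,:2].min(0),q[:,:2].max(0),(q[:,:2].min(0)+q[:,:2].max(0))/2,np.median(w[red][:,2]))
inc((.440,-.447,.16),-1.2)
E
```

```text
21.1 [0.4391 0.0198 0.1799] [0.433 0.142 0.025] 0.002056899936718796 [ 0.0466  0.1564 -0.2384  1.1799 -0.0022  0.1742]
handle 369 ((418.2962951660156, 21.204729080200195), (22.61854362487793, 104.22022247314453), 81.891357421875) 0.08458538016630715
pan floor z 0.003025958587245192
side10 plunger 349 [ 0.4208 -0.4661] [ 0.4588 -0.4304] [ 0.4398 -0.4483] 0.09436303045863481
top0 plunger 113 [ 0.4264 -0.4626] [ 0.4574 -0.4275] [ 0.4419 -0.445 ] 0.0951203228000963
side0 plunger 349 [ 0.4199 -0.4676] [ 0.459  -0.4309] [ 0.4395 -0.4492] 0.09449465063685314
d [ -6.03 -46.28   2.1 ] w [-0.005 -0.002  1.072]
```

Call:
{"name": "arm_command", "arguments": {"increments": [{"dx": -0.2,"dy": -2,"dz": 0,"wx": 0,"wy": 0,"wz": 0,"grip": 0},{"dx": -0.8,"dy": -6,"dz": 0,"wx": 0,"wy": 0,"wz": 0,"grip": 0},{"dx": -1.4,"dy": -10.5,"dz": 0,"wx": 0,"wy": 0,"wz": 0,"grip": 0},{"dx": -2,"dy": -15,"dz": 0,"wx": 0,"wy": 0,"wz": 0,"grip": 0},{"dx": -2.5,"dy": -19.5,"dz": 0,"wx": 0,"wy": 0,"wz": 0,"grip": 0},{"dx": -3.1,"dy": -24,"dz": 0,"wx": 0,"wy": 0,"wz": 0,"grip": 0},{"dx": -3.7,"dy": -28.5,"dz": 0,"wx": 0,"wy": 0,"wz": 0,"grip": 0},{"dx": -4.3,"dy": -33,"dz": 0,"wx": 0,"wy": 0,"wz": 0,"grip": 0},{"dx": -4.9,"dy": -37.5,"dz": 0,"wx": 0,"wy": 0,"wz": 0,"grip": 0},{"dx": -5.4,"dy": -41.5,"dz": 1,"wx": 0,"wy": 0,"wz": 0,"grip": 0}]}}

```text
clock: 22.15
eef_pos: [0.4409, -0.4012, 0.172]
tool_rot: [0.064, 0.998, -0.001, 0.0]
ft_force: [0.9, 0.8, 0.2]
grip_width: 0.0003
grasp_force: 0.0
```

Call:
{"name": "arm_command", "arguments": {"increments": [{"dx": -0.4,"dy": -3,"dz": 0.7,"wx": 0,"wy": 0,"wz": 0,"grip": 0},{"dx": -0.6,"dy": -4.8,"dz": 1,"wx": 0,"wy": 0,"wz": 0,"grip": 0},{"dx": -0.6,"dy": -4.8,"dz": 1,"wx": 0,"wy": 0,"wz": 0,"grip": 0},{"dx": -0.6,"dy": -4.8,"dz": 1,"wx": 0,"wy": 0,"wz": 0,"grip": 0},{"dx": -0.6,"dy": -4.8,"dz": 1,"wx": 0,"wy": 0,"wz": 0,"grip": 0}]}}

```text
clock: 22.65
eef_pos: [0.4408, -0.4459, 0.162]
tool_rot: [0.063, 0.998, -0.001, -0.001]
ft_force: [0.6, 0.8, 0.2]
grip_width: 0.0001
grasp_force: 0.0
```

```bash
python3 - <<'E'
from look import *
s=monitor.get_obs(); print(s['clock'],s['eef_pos'],s['ft_force'],s['joint_pos'])
inc((.4405,-.447,.096),-.1325)
E
```

```text
22.65 [ 0.44083513 -0.44590321  0.16204499] [0.57173198 0.84490918 0.15360841] [-0.79025528  0.52821556  0.2499452   1.2928523  -0.00177311 -0.6634468 ]
d [ 0.01 -0.11  6.6 ] w [-0.001 -0.001  0.006]
```

Now press down: 6.6 cm to touch, then about 1.2 cm to the stop.

Call:
{"name": "arm_command", "arguments": {"increments": [{"dx": 0,"dy": -0.1,"dz": 2,"wx": 0,"wy": 0,"wz": 0,"grip": 0},{"dx": 0,"dy": -0.1,"dz": 4,"wx": 0,"wy": 0,"wz": 0,"grip": 0},{"dx": 0,"dy": -0.1,"dz": 5.5,"wx": 0,"wy": 0,"wz": 0,"grip": 0},{"dx": 0,"dy": -0.1,"dz": 6.3,"wx": 0,"wy": 0,"wz": 0,"grip": 0},{"dx": 0,"dy": -0.1,"dz": 6.8,"wx": 0,"wy": 0,"wz": 0,"grip": 0},{"dx": 0,"dy": -0.1,"dz": 7.2,"wx": 0,"wy": 0,"wz": 0,"grip": 0},{"dx": 0,"dy": -0.1,"dz": 7.6,"wx": 0,"wy": 0,"wz": 0,"grip": 0},{"dx": 0,"dy": -0.1,"dz": 7.8,"wx": 0,"wy": 0,"wz": 0,"grip": 0},{"dx": 0,"dy": -0.1,"dz": 7.8,"wx": 0,"wy": 0,"wz": 0,"grip": 0}]}}

```text
clock: 23.55
eef_pos: [0.4412, -0.4479, 0.0854]
tool_rot: [0.064, 0.998, -0.001, 0.0]
ft_force: [-0.8, 3.4, 5.6]
grip_width: 0.0002
grasp_force: 2.9
```

Call:
{"name": "arm_command", "arguments": {"increments": [{"dx": 0,"dy": 0,"dz": 0.1,"wx": 0,"wy": 0,"wz": 0,"grip": 0},{"dx": 0,"dy": 0,"dz": 0.2,"wx": 0,"wy": 0,"wz": 0,"grip": 0},{"dx": 0,"dy": 0,"dz": 0.2,"wx": 0,"wy": 0,"wz": 0,"grip": 0},{"dx": 0,"dy": 0,"dz": 0.2,"wx": 0,"wy": 0,"wz": 0,"grip": 0}]}}

```text
clock: 23.95
eef_pos: [0.4412, -0.448, 0.0841]
tool_rot: [0.064, 0.998, -0.001, 0.001]
ft_force: [-1.0, 3.8, 7.7]
grip_width: -0.0001
grasp_force: 3.8
```

Call:
{"name": "arm_command", "arguments": {"increments": [{"dx": 0,"dy": 0,"dz": 0.1,"wx": 0,"wy": 0,"wz": 0,"grip": 0},{"dx": 0,"dy": 0,"dz": 0.2,"wx": 0,"wy": 0,"wz": 0,"grip": 0},{"dx": 0,"dy": 0,"dz": 0.2,"wx": 0,"wy": 0,"wz": 0,"grip": 0},{"dx": 0,"dy": 0,"dz": 0.2,"wx": 0,"wy": 0,"wz": 0,"grip": 0}]}}

```text
clock: 24.35
eef_pos: [0.4413, -0.448, 0.0839]
tool_rot: [0.064, 0.998, -0.002, 0.001]
ft_force: [-4.3, 6.7, 15.3]
grip_width: -0.0
grasp_force: 7.7
```

At the stop: 15 N and no further travel. Now release.

Call:
{"name": "arm_command", "arguments": {"increments": [{"dx": 0,"dy": 0,"dz": -0.6,"wx": 0,"wy": 0,"wz": 0,"grip": 0},{"dx": 0,"dy": 0,"dz": -1.2,"wx": 0,"wy": 0,"wz": 0,"grip": 0},{"dx": 0,"dy": 0,"dz": -2.2,"wx": 0,"wy": 0,"wz": 0,"grip": 0},{"dx": 0,"dy": 0,"dz": -5,"wx": 0,"wy": 0,"wz": 0,"grip": 0},{"dx": 0,"dy": 0,"dz": -8,"wx": 0,"wy": 0,"wz": 0,"grip": 0},{"dx": 0,"dy": 0,"dz": -11,"wx": 0,"wy": 0,"wz": 0,"grip": 0},{"dx": 0,"dy": 0,"dz": -12,"wx": 0,"wy": 0,"wz": 0,"grip": 0},{"dx": 0,"dy": 0,"dz": -12,"wx": 0,"wy": 0,"wz": 0,"grip": 0},{"dx": 0,"dy": 0,"dz": -12,"wx": 0,"wy": 0,"wz": 0,"grip": 0},{"dx": 0,"dy": 0,"dz": -12,"wx": 0,"wy": 0,"wz": 0,"grip": 0}]}}

```text
clock: 25.35
eef_pos: [0.4399, -0.4473, 0.1981]
tool_rot: [0.064, 0.998, 0.0, -0.002]
ft_force: [0.2, 0.2, 1.2]
grip_width: -0.0001
grasp_force: 0.0
```

```bash
python3 - <<'E'
from look import *
np.set_printoptions(precision=4,suppress=True)
s=monitor.get_obs(); print(s['clock'],s['eef_pos'],s['ft_force'],np.abs(s['joint_vel']).max())
for k in('side','top'):
    c=snap(k+'11',k); print(k); brass(c,Y0=(-.4,.4)); w=W(c); X,Y,Z=w[...,0],w[...,1],w[...,2]; h=cv2.cvtColor(c['p'],cv2.COLOR_RGB2HSV)
    red=((h[...,0]<8)|(h[...,0]>172))&(h[...,1]>150)&(abs(X-.44)<.06)&(abs(Y+.447)<.06)&(Z>.07)&(Z<.12); print('plunger',red.sum(),np.median(Z[red]))
    wh=(h[...,1]<50)&(h[...,2]>150)&(abs(X-.45)<.05)&(abs(Y-.413)<.06)&(Z>.03); print('tin',w[wh].mean(0))
    c0=load(k+'0'); w0=W(c0); h0=cv2.cvtColor(c0['p'],cv2.COLOR_RGB2HSV); wh=(h0[...,1]<50)&(h0[...,2]>150)&(abs(w0[...,0]-.45)<.05)&(abs(w0[...,1]-.413)<.06)&(w0[...,2]>.03); print('tin0',w0[wh].mean(0))
    f=lambda w:w[(abs(w[...,0]-.41)<.06)&(abs(w[...,1]-.16)<.06)&(w[...,2]>.012)&(w[...,2]<.03)].mean(0)
    print('tape',f(w),f(w0))
    if k=='top':  # floats standing together: radii
        m=(h[...,0]>15)&(h[...,0]<32)&(h[...,1]>120)&(h[...,2]>110)&(abs(X-.55)<.1)&(abs(Y-.24)<.09); print(m.sum()); 
        m[:]=m; [print(cv2.minAreaRect(cv2.findContours(b.astype(np.uint8),0,2)[0][0])) for b,_,_ in blobs(m,20)]
E
```

```text
25.35 [ 0.4399 -0.4473  0.1981] [0.2169 0.2006 1.2014] 0.0038376699162092727
side
brass [253. 176.] 121 [0.5585 0.2569 0.0364]
brass [234. 178.] 49 [0.4945 0.2564 0.0452]
plunger 360 0.09435446757638938
tin [0.4483 0.4111 0.04  ]
tin0 [0.4476 0.4093 0.0399]
tape [0.4051 0.1725 0.0192] [0.4058 0.172  0.019 ]
top
brass [227. 184.] 58 [0.605  0.1851 0.046 ]
brass [203. 197.] 168 [0.5615 0.2624 0.0377]
brass [202. 219.] 70 [0.4933 0.2634 0.0454]
plunger 47 0.09641128996221604
tin [0.4503 0.4118 0.0394]
tin0 [0.4503 0.4117 0.0395]
tape [0.4075 0.1748 0.0195] [0.4075 0.1744 0.0195]
295
((227.0, 184.0), (8.0, 6.0), 90.0)
((203.03794860839844, 197.45518493652344), (21.342689514160156, 9.301094055175781), 85.2363510131836)
((202.1000213623047, 218.7000274658203), (7.602630615234375, 9.391485214233398), 63.43495178222656)
```

```bash
python3 -c "
from workcell import job
print(job.job_done())"
```

```text
the job is handed in; nothing more can be done
None
```

I handed the job in at about 25 s: all four floats are in the blue tub, the scoop lies upright on the bench, the plunger went down to its stop and sprang back up, and the tin and tape roll have not moved.

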